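# Get the penned-in seed dish onto the balance and restore the sample tray

## Robot

A 7-joint arm with a two-finger parallel gripper is mounted at the origin on the work surface. World frame = base frame: x ahead of the robot, y to its left, z up, the work surface at z = 0. Lengths are in mm, angles in rad, forces in N, time in s.
With the tool pointing down it reaches from about 400 to 875 mm from the base axis. Payload 4.4 kg.
Tool frame: the origin (TCP) lies at the very end of the fingers, on their centre line; the grasp point (between the pads) lies 19 mm behind it; z points along the fingers, y is the direction in which the jaws open and shut (so a half turn about z gives the same grasp; the last joint's range is limited). The gripper opens to 85 mm and grips with 20 to 120 N. Pads are 22 mm wide; open, the fingers measure 114 mm over their backs; the gripper's body (76 mm by 85 mm) begins 54 mm behind the grasp point. The pads swing forward as they close: fully open they stand 13 mm farther back than shut.
Start: joints at [1.104, 0.628, 0.038, 1.517, -0.027, 0.996, -0.02], TCP at [253.629, -598.49, 231.313] pointing down, gripper open.
Joint ranges: [-3.06, 3.06], [-0.37, 2.12], [-1.25, 1.32], [0.18, 2.47], [-1.1, 4.24], [0.23, 1.98], [-2.94, 2.94]. Speed limits (rad/s): [2.57, 2.57, 3.14, 3.14, 3.14, 3.14, 3.14].

## Interface

Orientations are given as [roll, pitch, yaw] about the fixed x, y, z axes, in that order (R = Rz(yaw) Ry(pitch) Rx(roll)).
In Python, from cell import ctrl gives the robot as it stands.
- The arm moves only by the shell command python3 -m crank 'ROWS' [OPENING]. ROWS is JSON, a list that holds one entry, the list of rows, each a list of 6 numbers: the shift along the tool's x, y, z in units of 30 mm (1.0 is 30 mm), then the turn, a rotation vector about the tool's x, y, z in units of 6 degrees (1.0 is 6 degrees). In form: [[[tx, ty, tz, rx, ry, rz], ...]]. A call has 1 to 12 rows; each row shifts and turns the pose as measured when the row begins, along the tool's axes as they then stand; what a row does not reach is not made up. A row lasts 1/12 s, in which the tool goes at most 41.7 mm and 7.16 degrees, less where a joint would pass 70% of its speed; a pose out of reach is approached as far as the arm can. A call is refused whole if a number of a shift passes 1 or a number of a turn 1, either way. A call with a gripper value outside its range is refused whole. OPENING is the gripper command: -1 is fully open, 1 is shut, values between are in proportion, set as the call begins (- or left out, the last holds). The fingers move at their own pace and stop on an object; the grip force is fixed at half the most. Time passes only in rows, so rows that do not move let the fingers close. It gives the time, the measured TCP pose, the force and the opening at its end, in the units of the state.
- ctrl.read_state(): the state, without advancing time (a new reading comes with each control period).
- ctrl.get_image(name): name is "scene" or "side" or "wrist"; returns a dict with "color" (400x640x3 uint8, red, green, blue), "depth" (400x640 float32, mm along the optical axis (not along the pixel's ray), 0 where there is no reading), "camera_matrix" (3x3 intrinsics, pixels), "R" (3x3) and "t" (3): a world point X has camera coordinates R X + t. Camera axes: x right, y down, z forward; pixel columns grow to the right and rows downward; lengths in mm; the calibration is good to about 2 mm. The wrist camera is an equidistant fisheye: a pixel r from the principal point sees the ray r / f radians off the axis. A picture is of the moment at which its call begins.
- ctrl.finish_job(): hands the job in, once; it reports no verdict.
Trained networks look in a picture, given as the dict that the camera call returned (one of the last four; its "shot" number tells which), for a name from the list of things; names that differ only in an ending like _2 or _b are one class to them, and where a whole thing is asked for, a point or a joint stands for the part that bears it (a point fixed in the world has none). Each returns a list of dicts, best first, with "conf" (0 to 1); they miss things now and then, are a little off and sometimes report something else, mostly with a low value. They report only what shows in the picture. A call takes as long as a camera call. They do not tell look-alikes from the thing itself.
- ctrl.search_frame(query, picture): "extent" ([centre column, centre row, width, height] in pixels, round what is visible of it).
The state is a dict: "clock": time; "qpos": joint angles; "qd": joint speeds; "tau": joint torques, N m; "eef_pos": TCP position; "tool_rot": TCP orientation; "force": force on the tool from outside, world axes, zero at the start; "torque": the same for the moment, N m; "width": finger opening in mm.
Only numpy, scipy, OpenCV 4.12 (cv2) and the standard library are available. Lean on these libraries where they do the work, as an engineer would, in place of code of your own. Each camera call takes 0.05 s, during which the arm holds its last target. There are 200 camera calls.

## Task

The covered dish of brown seeds is penned in at the back of the white sample tray by three bottles: first stand all three bottles out of the way on the blue mat, then set the dish gently, not dropped, in the middle of the balance's steel pan. Afterwards put every bottle back upright on the coaster of its own cap's colour, wholly on the coaster; leave the dish of yellow seeds where it is and knock no bottle over.

Things in the scene. Friction and masses are not known exactly. Their poses are not given: they have to be found in the camera images.
- bottle_red: Loose closed opaque white plastic bottle with a red screw cap, about 0.18 kg. Body 64 mm diameter up to 78 mm, then a shoulder to the 34 mm neck at 95 mm; cap 41 mm diameter from 100 to 126 mm (the top). Grip the cap from above at any yaw. Origin: centre of the underside, z up the bottle. Starts on the red coaster.
- bottle_yellow: Loose closed brown amber-glass bottle with a yellow screw cap, about 0.18 kg. Body 64 mm diameter up to 78 mm, then a shoulder to the 34 mm neck at 95 mm; cap 41 mm diameter from 100 to 126 mm (the top). Grip the cap from above at any yaw. Origin: centre of the underside, z up the bottle. Starts on the yellow coaster.
- bottle_green: Loose closed grey plastic bottle with a green screw cap, about 0.18 kg. Body 64 mm diameter up to 78 mm, then a shoulder to the 34 mm neck at 95 mm; cap 41 mm diameter from 100 to 126 mm (the top). Grip the cap from above at any yaw. Origin: centre of the underside, z up the bottle. Starts on the green coaster.
- coaster_red: Home place of the red-capped bottle: flat red disc, 80 mm diameter, 2 mm thick, fixed to the floor of the white sample tray. Origin: centre of its underside; its top, on which the bottle stands, is 2 mm above. Each start has the three coasters in a different arrangement.
- coaster_yellow: Home place of the yellow-capped bottle: flat yellow disc, 80 mm diameter, 2 mm thick, fixed to the floor of the white sample tray. Origin: centre of its underside; its top, on which the bottle stands, is 2 mm above. Each start has the three coasters in a different arrangement.
- coaster_green: Home place of the green-capped bottle: flat green disc, 80 mm diameter, 2 mm thick, fixed to the floor of the white sample tray. Origin: centre of its underside; its top, on which the bottle stands, is 2 mm above. Each start has the three coasters in a different arrangement.
- dish_brown: Loose covered glass petri dish with DARK BROWN seeds, 60 mm diameter, 15 mm high, 0.045 kg, lid stays on. Origin: centre of its underside, z up. Starts on the tray floor (4 mm above the bench), middle of the back row: one bottle close on each side, one close in front, each about 71 mm away centre to centre. The tray's rim is 12 mm high and over 55 mm from the dish's centre.
- dish_yellow: Bystander: the same kind of dish (60 mm diameter, 15 mm high) with YELLOW seeds, at one front corner of the tray; at the other front corner stands a low round tin, 54 mm diameter, 23 mm high. Not wanted: stays where it is. Origin: centre of its underside.
- mat: Side area: blue rectangular mat fixed on the bench to the left or the right of the tray (it changes), 300 mm along its own x, 200 mm along its own y, 3 mm thick. Origin: centre of its underside; bottles stand on it at 3 mm height. Empty at the start.
- pan (a point): Centre of the top face of the round steel pan (130 mm diameter, 5 mm thick, fixed) of the white balance on the side of the tray away from the mat. The pan top is 73 mm above the bench and is its highest part. The balance is 270 mm along this frame's x, 190 mm along y; the pan is 45 mm towards +x from its middle, the display at its -x end. z up.
Things that resemble listed ones, but are neither listed nor needed, are in the scene too. There is more than one size of the bottle_yellow; the one meant has the size given above.

How it is judged (in metres and radians):
On the way, in this order (a step that is already met when the one before it is completed fails the run):
1. all three bottles stand upright and released on the blue mat while the brown-seed dish is still in its place in the tray (x of bottle_red in the frame of mat between -0.14 and 0.14 m and y of bottle_red in the frame of mat between -0.09 and 0.09 m and z of each of bottle_red, bottle_yellow, bottle_green in the frame of mat below 0.009 m and angle between each of bottle_red, bottle_yellow, bottle_green's own z axis and vertical below 0.12 rad and contact force between the fingers and bottle_red below 0.05 N and linear speed of each of bottle_red, bottle_yellow, bottle_green below 0.03 m/s and x of bottle_yellow in the frame of mat between -0.14 and 0.14 m and y of bottle_yellow in the frame of mat between -0.09 and 0.09 m and contact force between the fingers and bottle_yellow below 0.05 N and x of bottle_green in the frame of mat between -0.14 and 0.14 m and y of bottle_green in the frame of mat between -0.09 and 0.09 m and contact force between the fingers and bottle_green below 0.05 N and distance of dish_brown from where it was at the start of the episode below 0.02 m), for 0.2 s.
2. the brown-seed dish lies flat and released in the middle of the balance pan, the three bottles still on the mat (horizontal distance between dish_brown and pan below 0.02 m and z of dish_brown in the frame of pan between -0.004 and 0.005 m and angle between dish_brown's own z axis and vertical below 0.1 rad and contact force between the fingers and dish_brown below 0.05 N and linear speed of dish_brown below 0.03 m/s and x of bottle_red in the frame of mat between -0.14 and 0.14 m and y of bottle_red in the frame of mat between -0.09 and 0.09 m and z of each of bottle_red, bottle_yellow, bottle_green in the frame of mat below 0.009 m and angle between each of bottle_red, bottle_yellow, bottle_green's own z axis and vertical below 0.12 rad and x of bottle_yellow in the frame of mat between -0.14 and 0.14 m and y of bottle_yellow in the frame of mat between -0.09 and 0.09 m and x of bottle_green in the frame of mat between -0.14 and 0.14 m and y of bottle_green in the frame of mat between -0.09 and 0.09 m), for 0.2 s.
At the end, for the whole second after the job is handed in: The brown-seed dish lies flat on the balance pan within 20 mm of its centre; each bottle stands upright on the coaster of its cap's colour, within 12 mm of the coaster's centre; all are released and at rest (horizontal distance between dish_brown and pan below 0.02 m and z of dish_brown in the frame of pan between -0.004 and 0.005 m and angle between dish_brown's own z axis and vertical below 0.1 rad and contact force between the fingers and dish_brown below 0.05 N and linear speed of each of dish_brown, bottle_red, bottle_yellow, bottle_green below 0.03 m/s and horizontal distance between bottle_red and coaster_red below 0.012 m and z of bottle_red in the frame of coaster_red between -0.002 and 0.007 m and angle between each of bottle_red, bottle_yellow, bottle_green's own z axis and vertical below 0.08 rad and horizontal distance between bottle_yellow and coaster_yellow below 0.012 m and z of bottle_yellow in the frame of coaster_yellow between -0.002 and 0.007 m and horizontal distance between bottle_green and coaster_green below 0.012 m and z of bottle_green in the frame of coaster_green between -0.002 and 0.007 m and contact force between the fingers and bottle_red below 0.05 N and contact force between the fingers and bottle_yellow below 0.05 N and contact force between the fingers and bottle_green below 0.05 N); the robot touches nothing.
It fails at once if a bottle is knocked over (tilted more than 0.6 rad) (angle between any of bottle_red, bottle_yellow, bottle_green's own z axis and vertical above 0.6 rad).
It fails at once if the brown-seed dish is tipped more than 0.6 rad (angle between dish_brown's own z axis and vertical above 0.6 rad).
It fails at once if the brown-seed dish is dropped over the pan (out of the fingers more than 20 mm above it) (horizontal distance between dish_brown and pan below 0.1 m and z of dish_brown in the frame of pan above 0.02 m and contact force between the fingers and dish_brown below 0.02 N).
It fails at once if the yellow-seed dish is shifted more than 20 mm (distance of dish_yellow from where it was at the start of the episode above 0.02 m).
It also fails if it takes over 128 s, if anything falls off the work surface, if the arm or the gripper's body presses on something with over 40 N, if the wrist force passes 120 N, or if a joint passes its speed limit or range.

## Working session

There is one attempt and no reset: what is moved stays moved. The work goes in short steps, Python scripts to look and compute and a shell command to move; the robot and the scene stay as the last step left them, time stands still between calls to the robot, and variables do not carry over. Pictures are saved under pics/ and viewed, about 12 in all and at most 16, crops included, and the job is handed in when it is done.

```bash
mkdir -p pics; ls
cat > h.py <<'E'
import numpy as np, cv2
from cell import ctrl
def save(p,n): cv2.imwrite('pics/'+n,cv2.cvtColor(p['color'],cv2.COLOR_RGB2BGR))
def world(p,u,v,z=None):
    K=np.array(p['camera_matrix']);R=np.array(p['R']);t=np.array(p['t']).ravel()
    r=np.array([(u-K[0,2])/K[0,0],(v-K[1,2])/K[1,1],1.])
    if z is None:
        d=p['depth'][int(round(v)),int(round(u))]; return R.T@(r*d-t)
    o=-R.T@t; d=R.T@r; return o+d*(z-o[2])/d[2]
E
python3 - <<'E'
from h import *
s=ctrl.read_state(); print({k:np.round(s[k],3) for k in s if k not in('tau','qd')})
names=['bottle_red','bottle_yellow','bottle_green','dish_brown','dish_yellow','mat','pan','coaster_red','coaster_yellow','coaster_green']
for c in('scene','side'):
    p=ctrl.get_image(c); save(p,c+'0.png')
    R=np.array(p['R']);t=np.array(p['t']).ravel();print(c,'cam at',np.round(-R.T@t),'axis',R[2])
    for n in names:
        for f in ctrl.search_frame(n,p)[:3]:
            e=f['extent']; u=min(max(e[0],0),639);v=min(max(e[1],0),399)
            print(n,round(f['conf'],2),np.round(e),np.round(world(p,u,v)))
E
```

```text
pics
{'clock': np.float64(0.0), 'qpos': array([ 1.104,  0.629,  0.038,  1.518, -0.027,  0.996, -0.02 ]), 'eef_pos': array([ 253.372, -597.905,  230.389]), 'tool_rot': array([-3.14 ,  0.   ,  0.401]), 'force': array([-0.301, -0.855,  0.165]), 'torque': array([ 0.02 , -0.037,  0.038]), 'width': np.float64(85.247)}
scene cam at [937. 210. 874.] axis [-0.47090333 -0.2259876  -0.85274829]
bottle_red 0.78 [266. 223.  32.  45.] [607. -75.  96.]
bottle_yellow 0.85 [329. 147.  36.  63.] [369. -35. 118.]
bottle_yellow 0.69 [304. 210.  28.  46.] [544. -14.  99.]
bottle_yellow 0.64 [376. 181.  38.  58.] [408. 103. 116.]
bottle_green 0.67 [318. 248.  31.  45.] [612.  55.  98.]
dish_brown 0.78 [291. 245.  28.  25.] [599. -22.  17.]
dish_yellow 0.72 [282. 209.  20.  21.] [523. -88.  19.]
mat 0.63 [450. 302. 114. 152.] [558. 357.   3.]
pan 0.97 [207. 160. 118. 100.] [ 508. -304.   74.]
pan 0.27 [268. 234.  31.  24.] [613. -70.  54.]
coaster_green 0.78 [319. 263.  34.  16.] [623.  62.  47.]
side cam at [392. 787. 663.] axis [ 0.1266278  -0.79675192 -0.59089067]
bottle_red 0.84 [304. 181.  21.  39.] [585. -61.  82.]
bottle_yellow 0.92 [388. 192.  33.  62.] [346. -19. 107.]
bottle_yellow 0.86 [321. 197.  21.  50.] [521.   7.  84.]
bottle_yellow 0.77 [371. 225.  40.  69.] [382. 134. 113.]
bottle_green 0.88 [293. 210.  26.  49.] [582.  79.  84.]
dish_yellow 0.45 [337. 196.   1.  13.] [490. -95.  16.]
mat 0.71 [278. 330. 161. 101.] [545. 368.   3.]
pan 0.78 [352. 156.  84.  46.] [ 465. -275.   58.]
coaster_yellow 0.61 [353. 154.  84.  48.] [ 465. -286.   59.]
coaster_yellow 0.52 [333. 215.   7.  10.] [489. -15.   6.]
```

Run:
```python
import cv2,numpy as np
a=cv2.imread('pics/scene0.png');b=cv2.imread('pics/side0.png')
c=cv2.resize(a[90:390,150:550],None,fx=2,fy=2,interpolation=cv2.INTER_CUBIC);cv2.imwrite('pics/sc.png',c)
c=cv2.resize(b[100:400,180:580],None,fx=2,fy=2,interpolation=cv2.INTER_CUBIC);cv2.imwrite('pics/sd.png',c)
```

```text
(no output)
```

View pics/sc.png

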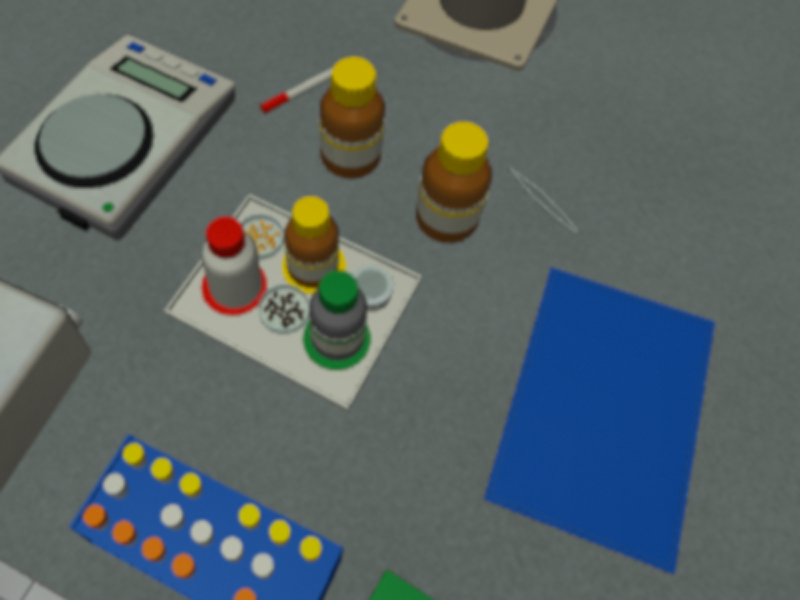

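View pics/sd.png

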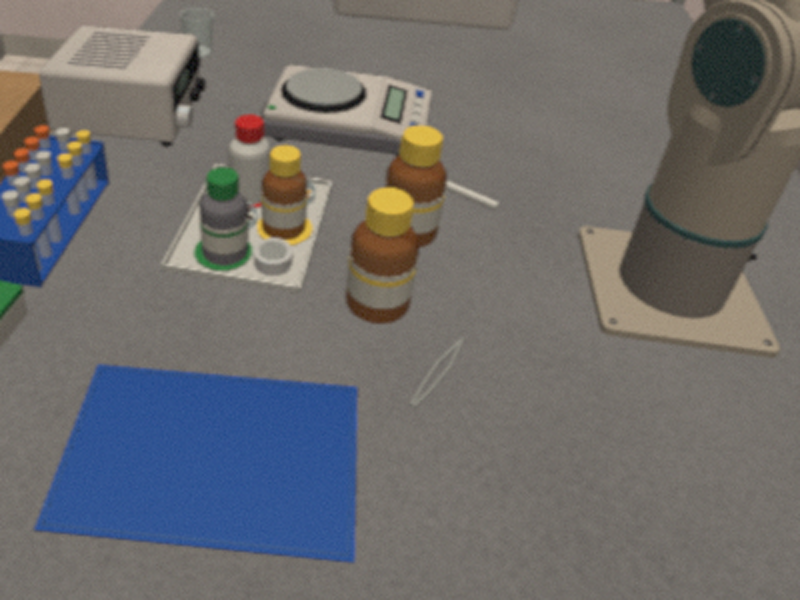

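Two big amber bottles at crop (352,115) and (455,180), and the small amber bottle on the yellow coaster at (311,240) could each be bottle_yellow. The small one fits: it stands on the coaster and is the size of the red- and green-capped bottles. The crop confirms this. Next I measure by depth cloud from both cameras.

```bash
cat >> h.py <<'E'
def cloud(p):
    K=np.array(p['camera_matrix']);R=np.array(p['R']);t=np.array(p['t']).ravel()
    v,u=np.mgrid[0:400,0:640];d=p['depth']
    P=np.stack([(u-K[0,2])/K[0,0]*d,(v-K[1,2])/K[1,1]*d,d],-1)
    W=(P-t)@R; W[d==0]=np.nan; return W
def hsv(p): return cv2.cvtColor(p['color'],cv2.COLOR_RGB2HSV)
def mask(p,col):
    h=hsv(p).astype(int);H,S,V=h[...,0],h[...,1],h[...,2]
    r={'red':((H<6)|(H>174)),'yellow':(H>22)&(H<32),'green':(H>60)&(H<85),'blue':(H>105)&(H<118)}[col]
    return r&(S>150)&(V>50)
def circ(xy):
    (c,r)=cv2.minEnclosingCircle(xy.astype(np.float32)); return np.round(c,1),round(r,1)
E
python3 - <<'E'
from h import *
for c in('scene','side'):
    p=ctrl.get_image(c);W=cloud(p);print(c)
    for col in('red','yellow','green'):
        m=mask(p,col).astype(np.uint8);n,l,st,_=cv2.connectedComponentsWithStats(m)
        for i in range(1,n):
            if st[i,4]<40: continue
            q=W[l==i];q=q[~np.isnan(q[:,0])]
            if len(q)<20 or abs(q[:,1].mean())>250: continue
            zt=np.percentile(q[:,2],97)
            top=q[q[:,2]>zt-5]
            print(col,st[i],'z',np.round([q[:,2].min(),zt],0),'top mean',np.round(top.mean(0),1),circ(top[:,:2]))
            low=q[q[:,2]<14]
            if len(low)>20: print('   coaster',np.round(np.median(low[:,2]),1),circ(low[:,:2]),len(low))
    m=mask(p,'blue').astype(np.uint8)
    n,l,st,_=cv2.connectedComponentsWithStats(m);k=1+np.argmax([s[4] if True else 0 for s in st[1:]])
    q=W[(l==k)];q=q[~np.isnan(q[:,0])&(q[:,2]<15)];print('mat',cv2.minAreaRect(q[:,:2].astype(np.float32)),q[:,2].mean())
    q=W.reshape(-1,3);s=q[(abs(q[:,2]-73)<8)&(abs(q[:,0]-480)<160)&(abs(q[:,1]+300)<140)];print('pan',circ(s[:,:2]),np.median(s[:,2]),len(s))
    for n in('dish_brown','dish_yellow'):
        for f in ctrl.search_frame(n,p)[:1]: print(n,f['conf'],f['extent'],world(p,*f['extent'][:2],z=15+4))
    for a,b in [('big',150)]:
        s=q[(q[:,2]>130)&(q[:,0]>250)&(q[:,0]<500)&(abs(q[:,1])<180)];print('tall',s.min(0),s.max(0))
    # tray corners on z~12: whitish low
E
```

```text
scene
red [281 137  13   9  61] z [ 7. 17.] top mean [ 320.7 -183.6   14.8] (array([ 321.9, -182.6]), 18.3)
   coaster 12.0 (array([ 322.3, -183.4]), 18.2) 35
red [253 198  19  20 300] z [113. 135.] top mean [590.5 -90.5 132.4] (array([590. , -90.7]), 20.2)
red [251 226  32  21 153] z [ 2. 10.] top mean [609.1 -86.    7.7] (array([592.2, -92.7]), 38.3)
   coaster 6.6 (array([592.2, -92.7]), 38.3) 148
yellow [315 118  23  26 473] z [113. 165.] top mean [348.3 -53.  163. ] (array([346.9, -54.5]), 26.9)
yellow [369 151  25  26 523] z [123. 165.] top mean [381.7 100.2 163. ] (array([381.5, 101. ]), 26.3)
yellow [296 188  19  21 323] z [ -0. 135.] top mean [525.5 -19.5 132.4] (array([525.7, -19.2]), 20.2)
yellow [291 219  18  18  80] z [ 3. 21.] top mean [565.6 -16.   33.9] (array([565.6, -14.6]), 39.2)
   coaster 7.0 (array([544.8, -29.2]), 29.1) 69
yellow [212 312  10  10  77] z [ 97. 104.] top mean [828.9 -54.9 102.5] (array([828. , -55.1]), 9.3)
yellow [226 320  10  10  76] z [ 93. 105.] top mean [829.2 -22.9 102.5] (array([829. , -23.1]), 9.0)
yellow [241 327   9  11  76] z [ 94. 105
[... 1292 characters left out ...]
] top mean [347.8 -49.8 162. ] (array([346.5, -51.3]), 24.2)
yellow [315 173  14  15 115] z [106. 133.] top mean [524.1 -15.9 131.6] (array([522.5, -17.2]), 18.5)
yellow [364 194  22  23 257] z [134. 164.] top mean [380.2 102.8 162.1] (array([379.2, 101.4]), 25.4)
mat ((532.8927612304688, 355.4918518066406), (296.3726806640625, 199.92807006835938), 4.868546485900879) 2.8456194465755273
pan (array([ 510.7, -336.7]), 66.6) 72.48488137457085 552
dish_brown 0.38 [305.8, 207.4, 5.6, 12.9] [569.46761905 -19.38901175  19.        ]
dish_yellow 0.59 [335.8, 195.8, 5.6, 13.3] [493.23881004 -92.8805801   19.        ]
tall [318.79170246 -79.7217574  130.33539989] [405.97774541 128.53495176 164.35124728]
```

Found, in mm: caps red (589,-91), yellow (524,-18), green (595,49), all with tops at z 132 (text: 6+126). The decoys' tops are at 163, so size rules them out. The dish is near (594,-21), the pan at (509,-338) and the mat at (533,355), yaw 4.8°. First I turn to yaw 0, then go above green.

```bash
python3 -m crank '[[[0,0,0,0,0,0.96],[0,0,0,0,0,0.96],[0,0,0,0,0,0.96],[0,0,0,0,0,0.95],[0,0,0,0,0,0]]]' -1
python3 -m crank '[[[0.52,-0.98,0,0,0,0],[0.52,-0.98,0,0,0,0],[0.52,-0.98,0,0,0,0],[0.52,-0.98,0,0,0,0],[0.52,-0.98,0,0,0,0],[0.52,-0.98,0,0,0,0],[0.52,-0.98,0,0,0,0],[0.52,-0.98,0,0,0,0],[0.52,-0.98,0,0,0,0],[0.52,-0.98,0,0,0,0],[0,0,0,0,0,0]]]'
```

```text
clock: 1.82
eef_pos: [253.6, -598.6, 231.3]
tool_rot: [-3.141, -0.001, -0.019]
force: [-0.4, -0.1, 0.7]
width: 85.2
clock: 2.73
eef_pos: [416.5, -296.3, 229.4]
tool_rot: [3.136, -0.001, 0.01]
force: [-0.5, 1.4, -0.5]
width: 85.3
```

```bash
python3 -m crank '[[[0.5,-0.96,0,0,0,0],[0.5,-0.96,0,0,0,0],[0.5,-0.96,0,0,0,0],[0.5,-0.96,0,0,0,0],[0.5,-0.96,0,0,0,0],[0.5,-0.96,0,0,0,0],[0.5,-0.96,0,0,0,0],[0.5,-0.96,0,0,0,0],[0.5,-0.96,0,0,0,0],[0.5,-0.96,0,0,0,0],[0.5,-0.96,0,0,0,0],[0,0,0,0,0,0]]]'
python3 - <<'E'
from h import *
p=ctrl.get_image('wrist');save(p,'w1.png');print(p['camera_matrix'],p['R'],p['t']);print(ctrl.read_state()['eef_pos'])
for n in('bottle_red','bottle_yellow','bottle_green','dish_brown'):
  for f in ctrl.search_frame(n,p)[:2]: print(n,f)
E
```

```text
clock: 3.73
eef_pos: [583.0, 39.5, 229.1]
tool_rot: [3.134, -0.008, 0.047]
force: [1.1, 1.3, -0.2]
width: 84.9
[[309.70691629   0.         319.05329619]
 [  0.         309.70691629 195.4946168 ]
 [  0.           0.           1.        ]] [[ 0.04696246 -0.99886424  0.00804707]
 [-0.95508517 -0.04254156  0.2932619 ]
 [-0.29258649 -0.02145794 -0.95599828]] [  9.96094097 521.18500184 549.37168793]
[581.63550019  36.02787195 228.94559278]
bottle_red {'extent': [441.4, 182.7, 85.7, 73.8], 'conf': 0.98}
bottle_yellow {'extent': [266.6, 313.4, 68.3, 72.8], 'conf': 0.76}
bottle_yellow {'extent': [376.6, 323.4, 57.1, 47.3], 'conf': 0.6}
bottle_green {'extent': [310.6, 169.7, 71.5, 79.6], 'conf': 0.83}
dish_brown {'extent': [373.1, 160.9, 51.8, 52.6], 'conf': 0.6}
```

View pics/w1.png

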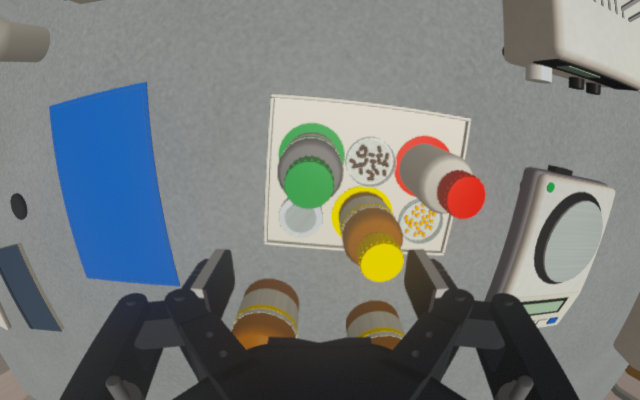

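The wrist view shows the green cap at (309,182), yellow cap at (381,262), red cap at (461,195), brown dish at (370,161) and pan at (580,238). I check positions from these.

```bash
cat >> h.py <<'E'
def fish(p,u,v,z):
    K=np.array(p['camera_matrix']);R=np.array(p['R']);t=np.array(p['t']).ravel()
    a=np.array([u-K[0,2],v-K[1,2]])/K[0,0];th=np.linalg.norm(a)
    r=np.r_[a/max(th,1e-9)*np.sin(th),np.cos(th)]
    o=-R.T@t;d=R.T@r;return np.round(o+d*(z-o[2])/d[2],1)
def rel(x,y,z):  # remaining shift/turn in tool axes, units
    from scipy.spatial.transform import Rotation as Ro
    s=ctrl.read_state();R=Ro.from_euler('xyz',s['tool_rot'])
    d=R.inv().apply(np.array([x,y,z])-s['eef_pos'])/30
    w=(R.inv()*Ro.from_euler('xyz',[np.pi,0,0])).as_rotvec(degrees=True)/6
    print('at',np.round(s['eef_pos'],1),np.round(s['tool_rot'],3),'width',round(float(s['width']),1),'F',np.round(s['force'],1),'\n shift',np.round(d,2),'turn',np.round(w,2))
E
python3 - <<'E'
from h import *
p=ctrl.get_image('wrist')
for n,u,v,z in(('green',309,182,132),('yellow',381,262,132),('red',461,195,132),('brown',370,161,19),('ydish',419,219,19),('pan',580,238,73)): print(n,fish(p,u,v,z))
rel(594,48,101)
E
```

```text
green [592.1  35.6 132. ]
yellow [519.9 -30.7 132. ]
red [585.1 -97.7 132. ]
brown [590.  -33.9  19. ]
ydish [ 518.2 -104.3   19. ]
pan [ 508.4 -359.4   73. ]
at [579.9  28.8 229.3] [ 3.128 -0.005  0.033] width 85.5 F [-0.3  0.4 -0.8] 
 shift [ 0.47 -0.68  4.27] turn [ 0.13 -0.05  0.31]
```

Run:
```python
from h import *
for i in range(3):
    p=ctrl.get_image('wrist');s=ctrl.read_state();print(s['clock'],np.round(s['eef_pos'],1),np.round(s['tool_rot'],3),np.round(s['qd'],3))
    m=mask(p,'green').astype(np.uint8);n,l,st,ce=cv2.connectedComponentsWithStats(m)
    k=1+np.argmax(st[1:,4]);q=mask(p,'red');print('cap px',ce[k],st[k])
rel(594,48,101)
```

```text
4.0833 [580.   28.9 229.4] [ 3.128 -0.005  0.032] [-0.003 -0.002 -0.005 -0.003 -0.001 -0.001 -0.004]
cap px [544.47619048 180.30952381] [542 176   6   9  42]
4.1333 [580.   29.2 229.4] [ 3.128 -0.005  0.033] [-0.005  0.001 -0.005 -0.002 -0.001 -0.002 -0.001]
cap px [544.51219512 180.3902439 ] [542 176   6   9  41]
4.1833 [580.1  29.5 229.4] [ 3.129 -0.005  0.033] [-0.004  0.    -0.006 -0.002 -0.001 -0.001 -0.001]
cap px [544.625 180.45 ] [542 177   6   8  40]
at [580.1  29.5 229.4] [ 3.129 -0.005  0.033] width 85.4 F [ 0.4 -0.4  0.3] 
 shift [ 0.46 -0.66  4.27] turn [ 0.12 -0.05  0.31]
```

```bash
python3 -m crank '[[[0.23,-0.33,0.6,0.06,-0.02,0.15],[0.23,-0.33,0.6,0.06,-0.02,0.15],[0,0,0.6,0,0,0],[0,0,0,0,0,0],[0,0,0,0,0,0],[0,0,0,0,0,0]]]'
python3 - <<'E'
from h import *
p=ctrl.get_image('wrist');save(p,'w2.png')
rel(594,48,101)
E
```

```text
clock: 4.68
eef_pos: [595.0, 45.6, 176.3]
tool_rot: [3.141, -0.005, -0.005]
force: [-0.6, 0.7, 0.6]
width: 85.4
at [595.4  45.6 176.7] [ 3.141 -0.006 -0.006] width 85.8 F [ 0.3 -0.1  0. ] 
 shift [-0.06 -0.08  2.52] turn [ 0.   -0.06 -0.05]
```

View pics/w2.png

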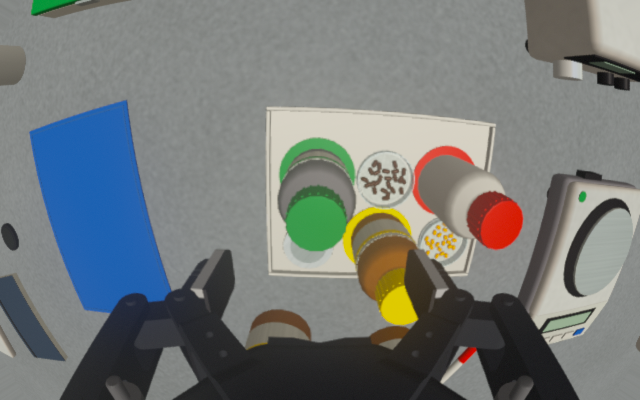

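The green cap is centred at (316,222) between the fingers, consistent with y≈47. I descend and grip.

```bash
python3 -m crank '[[[-0.03,-0.04,0.8,0,-0.03,0],[-0.03,-0.04,0.8,0,0,0],[0,0,0.6,0,0,0],[0,0,0.3,0,0,0],[0,0,0,0,0,0],[0,0,0,0,0,0]]]'
python3 -m crank '[[[0,0,0,0,0,0],[0,0,0,0,0,0],[0,0,0,0,0,0],[0,0,0,0,0,0],[0,0,0,0,0,0],[0,0,0,0,0,0],[0,0,0,0,0,0],[0,0,0,0,0,0]]]' 1
python3 - <<'E'
from h import *
rel(594,48,101)
E
```

```text
clock: 5.23
eef_pos: [600.0, 46.5, 107.5]
tool_rot: [-3.141, -0.018, -0.008]
force: [0.2, -0.3, 0.2]
width: 86.1
clock: 5.9
eef_pos: [602.6, 46.6, 112.5]
tool_rot: [-3.14, -0.025, -0.008]
force: [-0.1, 0.5, -2.4]
width: 38.5
at [602.6  46.6 112.5] [-3.14  -0.025 -0.008] width 38.5 F [-0.1  0.5 -2.4] 
 shift [-0.3  -0.04  0.38] turn [-0.02 -0.24 -0.08]
```

```bash
python3 -m crank '[[[0,0,0,0,0,0],[0,0,0,0,0,0],[0,0,0,0,0,0],[-0.1,0,0.1,0,-0.1,-0.05],[-0.1,0,0.1,0,-0.1,0],[-0.1,0,0.1,0,-0.05,0],[0,0,0.05,0,0,0],[0,0,0,0,0,0]]]' -1
python3 - <<'E'
from h import *
rel(594,48,101)
E
```

```text
clock: 6.57
eef_pos: [593.2, 46.5, 101.0]
tool_rot: [-3.14, 0.003, -0.002]
force: [1.0, 0.6, -0.3]
width: 85.6
at [593.2  46.5 101. ] [-3.14e+00  3.00e-03 -2.00e-03] width 85.6 F [ 1.   0.6 -0.3] 
 shift [ 0.03 -0.05  0.  ] turn [-0.02  0.03 -0.02]
```

```bash
python3 -m crank '[[[0,0,0,0,0,0],[0,0,0,0,0,0],[0,0,0,0,0,0],[0,0,0,0,0,0],[0,0,0,0,0,0],[0,0,0,0,0,0]]]' 1
python3 -m crank '[[[0,0,-0.3,0,0,0],[0,0,-0.6,0,0,0],[0,0,-0.6,0,0,0],[0,0,-0.3,0,0,0],[0,0,0,0,0,0]]]'
python3 - <<'E'
from h import *
rel(650,350,98)
p=ctrl.get_image('side');save(p,'s2.png');W=cloud(p)
E
```

```text
clock: 7.07
eef_pos: [593.2, 46.8, 101.0]
tool_rot: [-3.14, 0.003, -0.002]
force: [-0.1, -0.4, -2.0]
width: 39.0
clock: 7.48
eef_pos: [591.2, 46.2, 156.5]
tool_rot: [-3.141, 0.009, -0.002]
force: [-0.1, 1.5, -2.6]
width: 39.3
at [591.2  46.2 156.5] [-3.141e+00  9.000e-03 -2.000e-03] width 39.3 F [-0.1  1.5 -2.6] 
 shift [  1.95 -10.13   1.94] turn [-0.01  0.08 -0.02]
```

```bash
python3 -m crank '[[[0.1,-0.5,0,0,0,0],[0.13,-0.9,0,0,0,0],[0.13,-0.9,0,0,0,0],[0.13,-0.9,0,0,0,0],[0.13,-0.9,0,0,0,0],[0.13,-0.9,0,0,0,0],[0.13,-0.9,0,0,0,0],[0.13,-0.9,0,0,0,0],[0.13,-0.9,0,0,0,0],[0.13,-0.9,0,0,0,0],[0.1,-0.6,0,0,0,0],[0,-0.3,0,0,0,0]]]'
python3 -m crank '[[[0,0,0,0,0,0],[0,0,0,0,0,0],[0,0,0,0,0,0],[0,0,0,0,0,0]]]'
python3 - <<'E'
from h import *
rel(629,343,98)
E
```

```text
clock: 8.53
eef_pos: [626.0, 349.5, 139.5]
tool_rot: [3.139, 0.03, -0.006]
force: [0.4, 0.7, -3.2]
width: 39.4
clock: 8.87
eef_pos: [621.9, 351.4, 135.3]
tool_rot: [3.136, 0.036, -0.002]
force: [-0.0, 0.2, -1.6]
width: 39.2
at [621.9 351.4 135.3] [ 3.136e+00  3.600e-02 -2.000e-03] width 39.2 F [-0.   0.2 -1.6] 
 shift [0.28 0.27 1.23] turn [ 0.05  0.35 -0.02]
```

```bash
python3 -m crank '[[[0.1,0.1,0.2,0.02,0.13,0],[0.1,0.1,0.3,0.02,0.12,0],[0.08,0.07,0.3,0.01,0.1,0],[0,0,0.2,0,0,0],[0,0,0.1,0,0,0],[0,0,0,0,0,0],[0,0,0,0,0,0]]]'
python3 - <<'E'
from h import *
rel(629,343,98)
E
```

```text
clock: 9.45
eef_pos: [633.3, 330.8, 103.1]
tool_rot: [3.136, -0.003, -0.015]
force: [0.5, 0.2, -2.3]
width: 39.4
at [633.3 330.8 103.1] [ 3.136e+00 -3.000e-03 -1.500e-02] width 39.4 F [ 0.5  0.2 -2.3] 
 shift [-0.15 -0.41  0.17] turn [ 0.06 -0.03 -0.15]
```

```bash
python3 -m crank '[[[-0.05,-0.1,0.08,0.03,0,-0.05],[-0.05,-0.05,0.06,0.03,0,-0.05],[0,0,0.04,0,0,0],[0,0,0,0,0,0],[0,0,0,0,0,0]]]'
python3 - <<'E'
from h import *
rel(629,340,98)
E
```

```text
clock: 9.87
eef_pos: [630.7, 336.7, 98.7]
tool_rot: [-3.139, -0.005, -0.004]
force: [0.0, 0.2, -2.8]
width: 39.3
at [630.7 336.7  98.7] [-3.139 -0.005 -0.004] width 39.3 F [ 0.   0.2 -2.8] 
 shift [-0.06 -0.11  0.02] turn [-0.03 -0.05 -0.03]
```

```bash
python3 -m crank '[[[0,0,0.06,0,0,0],[0,0,0.04,0,0,0],[0,0,0,0,0,0]]]'
python3 -m crank '[[[0,0,0,0,0,0],[0,0,0,0,0,0],[0,0,0,0,0,0],[0,0,0,0,0,0],[0,0,0,0,0,0],[0,0,0,0,0,0]]]' -1
python3 -m crank '[[[0,0,-0.3,0,0,0],[0,0,-0.6,0,0,0],[0,0,-0.8,0,0,0],[0,0,-0.8,0,0,0],[0,0,-0.4,0,0,0],[0,0,0,0,0,0],[0,0,0,0,0,0]]]'
python3 - <<'E'
from h import *
rel(524,-18,190)
p=ctrl.get_image('scene');save(p,'sc2.png')
for n in ('bottle_green','coaster_green'):
  for f in ctrl.search_frame(n,p)[:2]: e=f['extent'];print(n,f)
W=cloud(p);m=W[(W[...,2]>125)&(W[...,2]<140)&(abs(W[...,0]-631)<45)&(abs(W[...,1]-336)<45)];print('cap',circ(m[:,:2]),len(m),m[:,2].mean())
E
```

```text
clock: 10.12
eef_pos: [632.0, 337.2, 98.5]
tool_rot: [-3.138, -0.008, -0.003]
force: [0.2, -1.4, -1.7]
width: 39.2
clock: 10.62
eef_pos: [633.6, 338.2, 99.8]
tool_rot: [-3.136, -0.012, -0.003]
force: [0.1, -1.0, -0.9]
width: 85.4
clock: 11.2
eef_pos: [632.1, 337.4, 192.3]
tool_rot: [-3.136, -0.01, -0.003]
force: [-0.3, 0.5, -0.7]
width: 85.5
at [632.1 337.4 192.3] [-3.136e+00 -1.000e-02 -3.000e-03] width 85.5 F [-0.3  0.5 -0.7] 
 shift [-3.57 11.86 -0.02] turn [-0.05 -0.1  -0.03]
bottle_green {'extent': [436.8, 322.9, 38.7, 41.9], 'conf': 0.72}
coaster_green {'extent': [317.2, 260.0, 31.9, 25.8], 'conf': 0.6}
cap (array([633.9, 338.6]), 21.4) 373 129.20374158664146
```

```bash
python3 -m crank '[[[-0.2,0.6,0,0,0,0],[-0.3,0.97,0,0,0,0],[-0.3,0.97,0,0,0,0],[-0.3,0.97,0,0,0,0],[-0.3,0.97,0,0,0,0],[-0.3,0.97,0,0,0,0],[-0.3,0.97,0,0,0,0],[-0.3,0.97,0,0,0,0],[-0.3,0.97,0,0,0,0],[-0.3,0.97,0,0,0,0],[-0.3,0.97,0,0,0,0],[-0.3,0.8,0,0,0,0]]]'
python3 -m crank '[[[0,0.4,0,0,0,0],[0,0,0,0,0,0],[0,0,0,0,0,0],[0,0,0,0,0,0]]]'
python3 - <<'E'
from h import *
rel(524,-18,170)
E
```

```text
clock: 12.35
eef_pos: [512.7, -2.4, 173.0]
tool_rot: [-3.139, 0.017, 0.012]
force: [-0.3, -0.0, 0.1]
width: 85.6
clock: 12.68
eef_pos: [507.4, -21.8, 170.0]
tool_rot: [3.141, 0.026, 0.001]
force: [-0.6, 1.0, 0.6]
width: 85.5
at [507.4 -21.8 170. ] [3.141e+00 2.600e-02 1.000e-03] width 85.5 F [-0.6  1.   0.6] 
 shift [ 0.55 -0.13 -0.01] turn [0.01 0.25 0.01]
```

```bash
python3 -m crank '[[[0.2,-0.05,0.2,0,0.1,0],[0.2,-0.05,0.5,0,0.1,0],[0.1,-0.03,0.6,0,0.05,0],[0,0,0.5,0,0,0],[0,0,0.3,0,0,0],[0,0,0.1,0,0,0],[0,0,0,0,0,0]]]'
python3 - <<'E'
from h import *
rel(524,-18,101)
p=ctrl.get_image('side')
for f in ctrl.search_frame('bottle_yellow',p)[:3]: print(f)
E
```

```text
clock: 13.27
eef_pos: [527.2, -5.8, 98.4]
tool_rot: [-3.137, -0.007, 0.016]
force: [-0.1, -0.2, 0.1]
width: 85.8
at [527.2  -5.8  98.4] [-3.137 -0.007  0.016] width 85.8 F [-0.1 -0.2  0.1] 
 shift [-0.11  0.4  -0.09] turn [-0.04 -0.06  0.15]
{'extent': [371.7, 227.3, 41.4, 68.0], 'conf': 0.95}
{'extent': [388.6, 194.1, 29.9, 60.9], 'conf': 0.88}
{'extent': [320.8, 196.8, 21.9, 43.3], 'conf': 0.68}
```

```bash
python3 -m crank '[[[-0.04,0.13,-0.03,-0.02,-0.03,0.05],[-0.04,0.13,-0.03,-0.02,-0.03,0.05],[-0.03,0.1,-0.03,0,0,0.05],[0,0,0,0,0,0],[0,0,0,0,0,0]]]'
python3 - <<'E'
from h import *
rel(524,-18,101)
E
python3 -m crank '[[[0,0,0,0,0,0],[0,0,0,0,0,0],[0,0,0,0,0,0],[0,0,0,0,0,0],[0,0,0,0,0,0],[0,0,0,0,0,0]]]' 1
python3 - <<'E'
from h import *
rel(533,337,150)
E
```

```text
clock: 13.78
eef_pos: [526.1, -18.8, 105.2]
tool_rot: [3.141, -0.007, -0.003]
force: [-0.2, 1.1, -0.6]
width: 85.2
at [526.1 -18.8 105.2] [ 3.141e+00 -7.000e-03 -3.000e-03] width 85.2 F [-0.2  1.1 -0.6] 
 shift [-0.07 -0.03  0.14] turn [ 0.01 -0.06 -0.03]
clock: 14.28
eef_pos: [526.6, -19.4, 106.3]
tool_rot: [3.141, -0.008, -0.004]
force: [-0.5, 0.6, -0.3]
width: 38.8
at [526.6 -19.4 106.3] [ 3.141 -0.008 -0.004] width 38.8 F [-0.5  0.6 -0.3] 
 shift [  0.18 -11.88  -1.47] turn [ 0.01 -0.08 -0.03]
```

```bash
python3 -m crank '[[[0,0,-0.3,0,0,0],[0,0,-0.6,0,0,0],[0,0,-0.6,0,0,0],[0,0,-0.3,0,0,0],[0,-0.3,0,0,0,0],[0,-0.6,-0.03,0,0,0],[0,-0.9,-0.05,0,0,0],[0,-0.9,-0.05,0,0,0],[0,-0.9,-0.05,0,0,0],[0,-0.9,-0.05,0,0,0],[0,-0.9,-0.05,0,0,0]]]'
python3 - <<'E'
from h import *
rel(533,337,150)
E
```

```text
clock: 15.2
eef_pos: [523.3, 144.7, 168.0]
tool_rot: [3.137, -0.0, -0.016]
force: [0.4, 0.7, -2.1]
width: 39.1
at [523.3 144.7 168. ] [ 3.137 -0.    -0.016] width 39.1 F [ 0.4  0.7 -2.1] 
 shift [ 0.22 -6.42  0.57] turn [ 0.04 -0.   -0.16]
```

```bash
python3 -m crank '[[[0.05,-0.9,0,0,0,-0.05],[0.05,-0.9,0,0,0,-0.05],[0.05,-0.9,0,0,0,-0.05],[0.05,-0.9,0,0,0,0],[0.05,-0.8,0,0,0,0],[0,-0.6,0,0,0,0],[0,-0.4,0,0,0,0],[0,-0.2,0,0,0,0],[0,0,0,0,0,0],[0,0,0,0,0,0]]]'
python3 - <<'E'
from h import *
rel(533,337,103.3)
E
```

```text
clock: 16.03
eef_pos: [519.6, 336.4, 159.4]
tool_rot: [3.139, 0.012, 0.017]
force: [0.2, -0.6, -1.6]
width: 38.7
at [519.6 336.4 159.4] [3.139 0.012 0.017] width 38.7 F [ 0.2 -0.6 -1.6] 
 shift [ 0.47 -0.02  1.86] turn [0.02 0.12 0.17]
```

```bash
python3 -m crank '[[[0.1,0,0.2,0,0.04,0.06],[0.1,0,0.4,0,0.04,0.06],[0.1,0,0.4,0,0.04,0.05],[0.05,0,0.3,0,0,0],[0,0,0.2,0,0,0],[0,0,0.1,0,0,0],[0,0,0,0,0,0],[0,0,0,0,0,0]]]'
python3 - <<'E'
from h import *
rel(533,337,103.3)
E
```

```text
clock: 16.7
eef_pos: [533.6, 325.1, 108.2]
tool_rot: [3.133, -0.002, -0.015]
force: [0.2, 0.5, -1.4]
width: 38.7
at [533.6 325.1 108.2] [ 3.133e+00 -2.000e-03 -1.500e-02] width 38.7 F [ 0.2  0.5 -1.4] 
 shift [-0.03 -0.4   0.16] turn [ 0.08 -0.01 -0.15]
```

```bash
python3 -m crank '[[[0,-0.05,0.06,0.04,0,-0.05],[0,-0.05,0.06,0.03,0,-0.05],[0,0,0.04,0,0,0],[0,0,0.03,0,0,0],[0,0,0,0,0,0],[0,0,0,0,0,0]]]'
python3 - <<'E'
from h import *
rel(533,330,103.3)
E
```

```text
clock: 17.2
eef_pos: [534.5, 329.3, 103.8]
tool_rot: [-3.14, -0.004, -0.003]
force: [-0.1, 0.5, -2.2]
width: 38.7
at [534.5 329.3 103.8] [-3.14e+00 -4.00e-03 -3.00e-03] width 38.7 F [-0.1  0.5 -2.2] 
 shift [-0.05 -0.02  0.02] turn [-0.01 -0.04 -0.03]
```

```bash
python3 -m crank '[[[0,0,0.04,0,0,0],[0,0,0.03,0,0,0],[0,0,0,0,0,0]]]'
python3 -m crank '[[[0,0,0,0,0,0],[0,0,0,0,0,0],[0,0,0,0,0,0],[0,0,0,0,0,0],[0,0,0,0,0,0],[0,0,0,0,0,0]]]' -1
python3 -m crank '[[[0,0,-0.3,0,0,0],[0,0,-0.6,0,0,0],[0,0,-0.8,0,0,0],[0,0,-0.8,0,0,0],[0,0,-0.4,0,0,0],[0,0.3,0,0,0,0],[0.1,0.6,0,0,0,0],[0.13,0.9,0,0,0,0],[0.13,0.9,0,0,0,0],[0.13,0.9,0,0,0,0],[0.13,0.9,0,0,0,0],[0.13,0.9,0,0,0,0]]]'
python3 - <<'E'
from h import *
rel(589,-91,170)
p=ctrl.get_image('scene')
W=cloud(p);m=W[(W[...,2]>125)&(W[...,2]<140)&(abs(W[...,0]-534)<45)&(abs(W[...,1]-330)<45)];print('cap',circ(m[:,:2]),len(m),m[:,2].mean())
E
```

```text
clock: 17.45
eef_pos: [535.2, 329.4, 103.7]
tool_rot: [-3.139, -0.006, -0.003]
force: [0.0, -0.1, -2.0]
width: 38.8
clock: 17.95
eef_pos: [536.2, 330.3, 104.5]
tool_rot: [-3.138, -0.008, -0.003]
force: [-0.1, 0.2, -0.8]
width: 85.7
clock: 18.95
eef_pos: [554.8, 167.3, 195.4]
tool_rot: [-3.134, -0.006, 0.011]
force: [0.2, -0.2, -0.5]
width: 85.4
at [554.8 167.3 195.4] [-3.134 -0.006  0.011] width 85.4 F [ 0.2 -0.2 -0.5] 
 shift [1.04 8.63 0.79] turn [-0.07 -0.06  0.11]
cap (array([533.4, 328.2]), 20.4) 311 129.0501911861636
```

Yellow stands on the mat at (533,328). On to red.

```bash
python3 -m crank '[[[0.15,0.9,0,0,0,0.03],[0.15,0.9,0,0,0,0.03],[0.15,0.9,0,0,0,0.03],[0.15,0.9,0,0,0,0],[0.15,0.9,0,0,0,0],[0.15,0.9,0,0,0,0],[0.1,0.8,0,0,0,0],[0.1,0.6,0,0,0,0],[0.05,0.4,0,0,0,0],[0,0.2,0,0,0,0],[0,0.1,0,0,0,0],[0,0,0,0,0,0]]]'
python3 - <<'E'
from h import *
rel(589,-91,170)
E
```

```text
clock: 20.0
eef_pos: [581.4, -89.2, 190.4]
tool_rot: [3.137, 0.005, -0.02]
force: [-0.7, 1.7, 0.3]
width: 85.5
at [581.4 -89.2 190.4] [ 3.137  0.005 -0.02 ] width 85.5 F [-0.7  1.7  0.3] 
 shift [0.26 0.05 0.68] turn [ 0.04  0.05 -0.19]
```

```bash
python3 -m crank '[[[0.05,0.05,0.3,0.02,0.02,-0.06],[0.05,0.05,0.6,0.02,0.02,-0.06],[0.05,0,0.6,0,0,-0.05],[0,0,0.6,0,0,0],[0,0,0.4,0,0,0],[0,0,0.25,0,0,0],[0,0,0.1,0,0,0],[0,0,0,0,0,0],[0,0,0,0,0,0]]]'
python3 - <<'E'
from h import *
rel(589,-91,102)
E
```

```text
clock: 20.75
eef_pos: [586.1, -81.2, 98.2]
tool_rot: [-3.135, 0.0, 0.015]
force: [-0.2, 0.4, 0.4]
width: 85.2
at [586.1 -81.2  98.2] [-3.135  0.     0.015] width 85.2 F [-0.2  0.4  0.4] 
 shift [ 0.09  0.33 -0.13] turn [-0.06  0.    0.14]
```

```bash
python3 -m crank '[[[0.04,0.12,-0.04,-0.02,0,0.05],[0.03,0.1,-0.03,-0.02,0,0.04],[0,0.05,0,0,0,0],[0,0,0,0,0,0],[0,0,0,0,0,0]]]'
python3 -m crank '[[[0,0,0,0,0,0],[0,0,0,0,0,0],[0,0,0,0,0,0],[0,0,0,0,0,0],[0,0,0,0,0,0],[0,0,0,0,0,0]]]' 1
python3 - <<'E'
from h import *
rel(437,325,150)
E
```

```text
clock: 21.17
eef_pos: [590.7, -90.3, 103.4]
tool_rot: [-3.14, -0.005, 0.005]
force: [-0.1, 0.1, -0.6]
width: 85.7
clock: 21.67
eef_pos: [591.4, -91.0, 104.6]
tool_rot: [-3.141, -0.008, 0.004]
force: [-0.5, 0.7, -0.2]
width: 39.3
at [591.4 -91.  104.6] [-3.141 -0.008  0.004] width 39.3 F [-0.5  0.7 -0.2] 
 shift [ -5.08 -13.89  -1.55] turn [-0.   -0.07  0.04]
```

```bash
python3 -m crank '[[[0,0,-0.3,0,0,0],[0,0,-0.6,0,0,0],[0,0,-0.6,0,0,0],[0,0,-0.4,0,0,0],[-0.1,-0.3,0,0,0,0],[-0.2,-0.6,-0.03,0,0,0],[-0.33,-0.9,-0.05,0,0,0],[-0.33,-0.9,-0.05,0,0,0],[-0.33,-0.9,-0.05,0,0,0],[-0.33,-0.9,-0.05,0,0,0],[-0.33,-0.9,-0.05,0,0,0],[-0.33,-0.9,-0.05,0,0,0]]]'
python3 - <<'E'
from h import *
rel(437,322,150)
E
```

```text
clock: 22.67
eef_pos: [515.0, 101.5, 171.6]
tool_rot: [3.14, 0.0, -0.008]
force: [-0.5, 0.8, -1.3]
width: 39.2
at [515.  101.5 171.6] [ 3.14   0.    -0.008] width 39.2 F [-0.5  0.8 -1.3] 
 shift [-2.66 -7.33  0.71] turn [ 0.02  0.   -0.08]
```

```bash
python3 -m crank '[[[-0.33,-0.9,0,0,0,-0.03],[-0.33,-0.9,0,0,0,-0.03],[-0.33,-0.9,0,0,0,-0.03],[-0.3,-0.9,0,0,0,0],[-0.3,-0.9,0,0,0,0],[-0.25,-0.8,0,0,0,0],[-0.2,-0.6,0,0,0,0],[-0.1,-0.4,0,0,0,0],[0,-0.2,0,0,0,0],[0,0,0,0,0,0],[0,0,0,0,0,0]]]'
python3 - <<'E'
from h import *
rel(437,322,101.6)
E
```

```text
clock: 23.58
eef_pos: [429.0, 319.2, 167.1]
tool_rot: [-3.141, 0.015, 0.023]
force: [0.3, 1.0, -1.1]
width: 38.8
at [429.  319.2 167.1] [-3.141  0.015  0.023] width 38.8 F [ 0.3  1.  -1.1] 
 shift [ 0.3  -0.09  2.18] turn [-0.    0.14  0.22]
```

```bash
python3 -m crank '[[[0,-0.1,0.2,0,0.05,0.06],[0,-0.1,0.4,0,0.05,0.06],[0,-0.1,0.4,0,0.04,0.06],[0,-0.05,0.4,0,0,0],[0,0,0.3,0,0,0],[0,0,0.2,0,0,0],[0,0,0.1,0,0,0],[0,0,0,0,0,0],[0,0,0,0,0,0]]]'
python3 - <<'E'
from h import *
rel(437,322,101.6)
E
```

```text
clock: 24.33
eef_pos: [432.5, 321.0, 102.8]
tool_rot: [3.138, -0.003, -0.013]
force: [-0.2, -0.1, -0.6]
width: 38.8
at [432.5 321.  102.8] [ 3.138e+00 -3.000e-03 -1.300e-02] width 38.8 F [-0.2 -0.1 -0.6] 
 shift [ 0.15 -0.03  0.04] turn [ 0.04 -0.02 -0.12]
```

```bash
python3 -m crank '[[[0,0,0.03,0.04,0,-0.05],[0,0,0.03,0,0,-0.05],[0,0,0.03,0,0,0],[0,0,0,0,0,0]]]'
python3 -m crank '[[[0,0,0,0,0,0],[0,0,0,0,0,0],[0,0,0,0,0,0],[0,0,0,0,0,0],[0,0,0,0,0,0],[0,0,0,0,0,0]]]' -1
python3 -m crank '[[[0,0,-0.3,0,0,0],[0,0,-0.6,0,0,0],[0,0,-0.8,0,0,0],[0,0,-0.8,0,0,0],[0,0,-0.4,0,0,0],[0.1,0.3,0,0,0,0],[0.2,0.6,0,0,0,0],[0.3,0.9,0,0,0,0],[0.3,0.9,0,0,0,0],[0.3,0.9,0,0,0,0],[0.3,0.9,0,0,0,0],[0.3,0.9,0,0,0,0]]]'
python3 - <<'E'
from h import *
rel(594,-21,150)
p=ctrl.get_image('scene');save(p,'sc3.png')
W=cloud(p)
for x,y in((432,321),(533,328),(634,339)):
    m=W[(W[...,2]>122)&(W[...,2]<140)&(abs(W[...,0]-x)<35)&(abs(W[...,1]-y)<35)];print('cap',circ(m[:,:2]),len(m),m[:,2].mean())
for col in('red','yellow','green'):
    m=mask(p,col)&(W[...,2]>1)&(W[...,2]<12)&(abs(W[...,0]-565)<90)&(abs(W[...,1]+20)<130);q=W[m];
    if len(q)>20: print(col,'coaster',circ(q[:,:2]),q.mean(0),len(q))
for n in('dish_brown','dish_yellow','coaster_red','coaster_yellow','coaster_green','pan'):
    for f in ctrl.search_frame(n,p)[:1]: print(n,f['conf'],f['extent'],world(p,*f['extent'][:2],z={'d':19,'c':6,'p':73}[n[0]]))
c=cv2.resize(cv2.cvtColor(p['color'],cv2.COLOR_RGB2BGR)[90:390,150:550],None,fx=2,fy=2);cv2.imwrite('pics/sc3c.png',c)
E
```

```text
clock: 24.67
eef_pos: [433.8, 321.1, 101.9]
tool_rot: [-3.139, -0.005, -0.002]
force: [-0.2, -0.9, -1.2]
width: 39.1
clock: 25.17
eef_pos: [434.8, 322.2, 103.1]
tool_rot: [-3.137, -0.008, -0.002]
force: [0.1, -1.0, 0.0]
width: 85.4
clock: 26.17
eef_pos: [486.9, 157.8, 194.4]
tool_rot: [-3.135, -0.006, 0.013]
force: [0.2, -1.1, 0.0]
width: 85.6
at [486.9 157.8 194.4] [-3.135 -0.006  0.013] width 85.6 F [ 0.2 -1.1  0. ] 
 shift [3.48 6.02 1.46] turn [-0.07 -0.05  0.12]
cap (array([432.5, 321. ]), 21.1) 284 128.65543645898128
cap (array([533.1, 328. ]), 21.1) 332 128.78455870877832
cap (array([634.5, 339.6]), 21.4) 389 128.80907575725502
red coaster (array([591.1, -93.6]), 39.2) [591.76364891 -93.1836438    6.60580659] 698
yellow coaster (array([523.5, -19.7]), 39.2) [523.41958158 -19.15256853   6.57180354] 676
green coaster (array([597.2,  48.3]), 37.6) [598.06957699  48.6854615    6.57230084] 732
dish_brown 0.77 [291.4, 243.6, 24.6, 23.7] [595.95945688 -21.82302132  19.        ]
dish_yellow 0.83 [279.2, 208.4, 25.3, 19.4] [524.80809156 -94.36330396  19.        ]
coaster_red 0.65 [269.6, 231.8, 30.5, 33.5] [586.53697611 -87.63481362   6.        ]
coaster_yellow 0.83 [306.8, 222.1, 32.9, 26.5] [522.45437123 -19.09334933   6.        ]
coaster_green 0.58 [319.4, 259.6, 32.1, 27.8] [597.92744451  52.6253718    6.        ]
pan 0.65 [208.1, 159.2, 118.8, 96.8] [ 505.30821138 -303.86275681   73.        ]
```

View pics/sc3c.png

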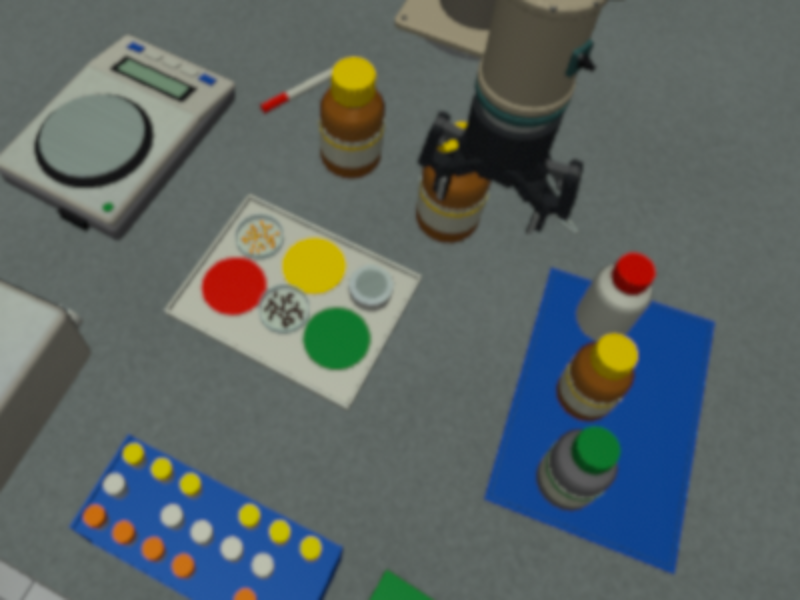

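The three bottles stand on the mat at crop (630,272), (615,353) and (595,450). The dish is in place at (285,308) and the coasters are clear. Now the dish, at about (595,-22).

```bash
python3 -m crank '[[[0.4,0.7,0,0,0,0.03],[0.4,0.7,0,0,0,0.03],[0.4,0.7,0,0,0,0.03],[0.4,0.7,0,0,0,0],[0.4,0.7,0,0,0,0],[0.4,0.6,0,0,0,0],[0.3,0.5,0,0,0,0],[0.2,0.3,0,0,0,0],[0.1,0.1,0,0,0,0],[0,0,0,0,0,0],[0,0,0,0,0,0]]]'
python3 - <<'E'
from h import *
rel(595,-22,60)
E
```

```text
clock: 27.43
eef_pos: [579.5, 24.5, 190.9]
tool_rot: [-3.128, -0.001, 0.037]
force: [0.2, 0.4, -0.3]
width: 85.2
at [579.5  24.5 190.9] [-3.128e+00 -1.000e-03  3.700e-02] width 85.2 F [ 0.2  0.4 -0.3] 
 shift [0.45 1.63 4.34] turn [-0.13 -0.01  0.35]
```

```bash
python3 -m crank '[[[0.1,0.3,0.4,-0.03,0,0.1],[0.1,0.4,0.6,-0.03,0,0.1],[0.1,0.4,0.6,-0.03,0,0.1],[0.1,0.3,0.6,0,0,0],[0,0.15,0.6,0,0,0],[0,0.05,0.4,0,0,0],[0,0,0.3,0,0,0],[0,0,0.2,0,0,0],[0,0,0.1,0,0,0],[0,0,0,0,0,0],[0,0,0,0,0,0]]]'
python3 - <<'E'
from h import *
rel(595,-22,20)
p=ctrl.get_image('wrist');save(p,'w3.png')
for f in ctrl.search_frame('dish_brown',p)[:2]: print(f,fish(p,*f['extent'][:2],19))
E
```

```text
clock: 28.35
eef_pos: [590.1, -14.0, 66.6]
tool_rot: [-3.133, 0.003, 0.018]
force: [0.2, -0.3, 0.1]
width: 85.7
at [590.1 -14.   66.6] [-3.133e+00  3.000e-03  1.800e-02] width 85.7 F [ 0.2 -0.3  0.1] 
 shift [0.16 0.28 1.55] turn [-0.08  0.02  0.17]
```

View pics/w3.png

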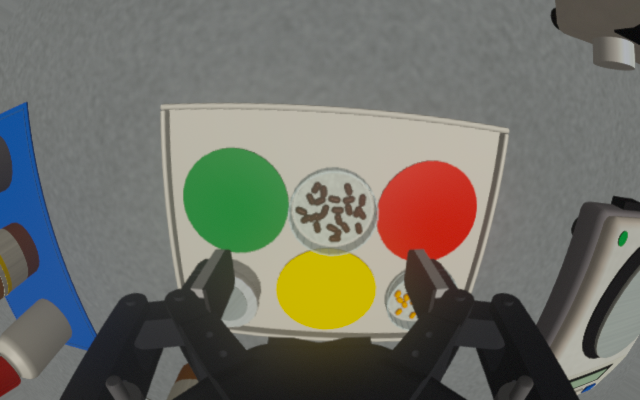

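The wrist view shows the dish at (333,210), the green coaster at (236,200), red at (427,210) and yellow at (326,289).

Run:
```python
from h import *
p=ctrl.get_image('wrist')
for n,u,v,z in(('dish',333,210,19),('green',236,200,6),('red',427,210,6),('yellow',326,289,6)): print(n,fish(p,u,v,z))
rel(595,-22,20)
```

```text
dish [596.7 -23.1  19. ]
green [597.8  45.3   6. ]
red [592.8 -92.5   6. ]
yellow [525.  -20.5   6. ]
at [590.6 -14.2  67.2] [-3.133e+00  1.000e-03  1.700e-02] width 85.4 F [-0.6  0.1 -0.2] 
 shift [0.15 0.27 1.57] turn [-0.08  0.01  0.17]
```

```bash
python3 -m crank '[[[0.08,0.15,0.1,-0.04,0,0.08],[0.07,0.1,0.3,-0.03,0,0.08],[0.03,0.05,0.4,0,0,0],[0,0,0.3,0,0,0],[0,0,0.2,0,0,0],[0,0,0.1,0,0,0],[0,0,0,0,0,0],[0,0,0,0,0,0]]]'
python3 - <<'E'
from h import *
rel(596,-22.5,10)
E
```

```text
clock: 29.17
eef_pos: [597.4, -24.4, 21.1]
tool_rot: [3.141, -0.0, -0.002]
force: [-0.7, -0.1, -0.8]
width: 85.2
at [597.4 -24.4  21.1] [ 3.141e+00 -0.000e+00 -2.000e-03] width 85.2 F [-0.7 -0.1 -0.8] 
 shift [-0.05 -0.06  0.37] turn [ 0.   -0.   -0.02]
```

```bash
python3 -m crank '[[[-0.02,-0.03,0.15,0,0,0],[-0.02,-0.02,0.15,0,0,0],[0,0,0.12,0,0,0],[0,0,0.08,0,0,0],[0,0,0,0,0,0],[0,0,0,0,0,0]]]'
python3 - <<'E'
from h import *
rel(596,-22.5,5)
E
```

```text
clock: 29.67
eef_pos: [596.4, -22.3, 5.1]
tool_rot: [-3.141, -0.001, -0.001]
force: [-0.4, 0.1, 0.6]
width: 85.2
at [596.4 -22.3   5.1] [-3.141e+00 -1.000e-03 -1.000e-03] width 85.2 F [-0.4  0.1  0.6] 
 shift [-0.01  0.01  0.  ] turn [-0.   -0.01 -0.01]
```

```bash
python3 -m crank '[[[0,0,0,0,0,0],[0,0,0,0,0,0],[0,0,0,0,0,0],[0,0,0,0,0,0],[0,0,0,0,0,0]]]' 1
python3 -m crank '[[[0,0,-0.1,0,0,0],[0,0,-0.2,0,0,0],[0,0,-0.2,0,0,0],[0,0,-0.1,0,0,0],[0,0,0,0,0,0]]]'
python3 - <<'E'
from h import *
rel(596,-22.5,5)
p=ctrl.get_image('wrist');save(p,'w4.png')
E
```

```text
clock: 30.08
eef_pos: [597.1, -22.4, 6.8]
tool_rot: [-3.141, -0.003, -0.001]
force: [0.5, -0.2, -0.6]
width: 56.9
clock: 30.5
eef_pos: [597.1, -22.5, 26.6]
tool_rot: [-3.141, -0.003, -0.001]
force: [0.8, 0.2, 0.4]
width: 57.2
at [597.1 -22.5  26.6] [-3.141e+00 -3.000e-03 -1.000e-03] width 57.2 F [0.8 0.2 0.4] 
 shift [-0.04  0.    0.72] turn [-0.   -0.03 -0.01]
```

View pics/w4.png

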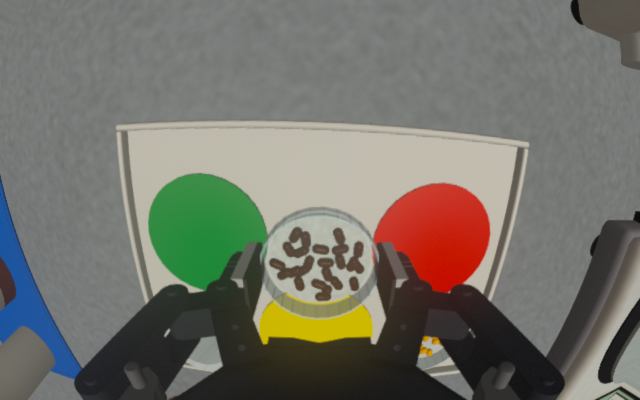

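The dish at (319,255) is held level between the pads and lifted. I raise it and carry it to the balance, and measure the pan more closely.

```bash
python3 -m crank '[[[0,0,-0.4,0,0,0],[0,0,-0.7,0,0,0],[0,0,-0.7,0,0,0],[0,0,-0.7,0,0,0],[0,0.3,-0.7,0,0,0],[-0.1,0.6,-0.5,0,0,0],[-0.2,0.7,-0.2,0,0,0],[-0.2,0.7,0,0,0,0],[-0.2,0.7,0,0,0,0],[-0.2,0.7,0,0,0,0],[-0.2,0.7,0,0,0,0]]]'
python3 - <<'E'
from h import *
for c in('scene','side'):
    p=ctrl.get_image(c);W=cloud(p)
    m=(abs(W[...,2]-73)<4)&(abs(W[...,0]-509)<75)&(abs(W[...,1]+338)<75)
    m=cv2.morphologyEx(m.astype(np.uint8),cv2.MORPH_OPEN,np.ones((3,3)))
    n,l,st,_=cv2.connectedComponentsWithStats(m);k=1+np.argmax(st[1:,4])
    q=W[l==k];print(c,circ(q[:,:2]),q.mean(0),q.min(0),q.max(0),len(q))
rel(509,-338,130)
E
```

```text
clock: 31.47
eef_pos: [565.0, -151.2, 156.4]
tool_rot: [-3.138, -0.008, 0.012]
force: [0.5, 0.4, 0.1]
width: 57.1
scene (array([ 510. , -337.6]), 66.5) [ 522.39165235 -340.99664991   73.71190106] [ 450.563137   -403.27448932   69.23050295] [ 576.51494027 -272.60318199   76.93628254] 1322
side (array([ 511.5, -337.3]), 66.4) [ 504.49420773 -333.72947351   72.3936462 ] [ 447.28399117 -403.29811946   69.23721534] [ 558.14797923 -271.55927324   75.47613349] 476
at [ 563.6 -155.9  156.5] [-3.141 -0.007  0.005] width 57.4 F [ 0.4 -0.8 -0.9] 
 shift [-1.85  6.06  0.87] turn [-0.   -0.07  0.04]
```

```bash
python3 -m crank '[[[-0.1,0.4,0,0,0,0],[-0.2,0.7,0,0,-0.02,0],[-0.25,0.8,0,0,-0.02,0],[-0.25,0.8,0,0,-0.02,0],[-0.25,0.8,0,0,0,0],[-0.2,0.7,0,0,0,0],[-0.1,0.5,0,0,0,0],[-0.1,0.3,0,0,0,0],[0,0.2,0,0,0,0],[0,0,0,0,0,0],[0,0,0,0,0,0],[0,0,0,0,0,0]]]'
python3 - <<'E'
from h import *
rel(511,-337.5,110)
E
```

```text
clock: 32.57
eef_pos: [522.7, -309.1, 160.6]
tool_rot: [-3.135, -0.004, 0.013]
force: [0.9, 0.2, 0.2]
width: 56.9
at [ 522.7 -309.1  160.6] [-3.135 -0.004  0.013] width 56.9 F [0.9 0.2 0.2] 
 shift [-0.41  0.95  1.68] turn [-0.06 -0.04  0.12]
```

```bash
python3 -m crank '[[[-0.08,0.2,0.2,-0.02,0,0.04],[-0.1,0.3,0.4,-0.02,0,0.04],[-0.1,0.2,0.4,-0.02,0,0.04],[-0.05,0.1,0.3,0,0,0],[0,0.05,0.2,0,0,0],[0,0,0.1,0,0,0],[0,0,0,0,0,0],[0,0,0,0,0,0],[0,0,0,0,0,0]]]'
python3 - <<'E'
from h import *
rel(511,-337.5,75.8)
E
```

```text
clock: 33.32
eef_pos: [513.8, -331.5, 105.9]
tool_rot: [-3.138, -0.002, 0.006]
force: [-0.5, -0.6, -0.3]
width: 57.0
at [ 513.8 -331.5  105.9] [-3.138e+00 -2.000e-03  6.000e-03] width 57.0 F [-0.5 -0.6 -0.3] 
 shift [-0.1  0.2  1. ] turn [-0.03 -0.02  0.06]
```

```bash
python3 -m crank '[[[-0.03,0.06,0.1,-0.01,0,0.02],[-0.03,0.06,0.2,-0.01,0,0.02],[-0.03,0.06,0.2,0,0,0.02],[0,0,0.15,0,0,0],[0,0,0.1,0,0,0],[0,0,0.05,0,0,0],[0,0,0,0,0,0],[0,0,0,0,0,0],[0,0,0,0,0,0]]]'
python3 - <<'E'
from h import *
rel(511,-337.5,75.8)
E
```

```text
clock: 34.07
eef_pos: [512.2, -337.3, 80.5]
tool_rot: [-3.141, -0.004, 0.0]
force: [-1.7, 0.0, -0.7]
width: 57.1
at [ 512.2 -337.3   80.5] [-3.141 -0.004  0.   ] width 57.1 F [-1.7  0.  -0.7] 
 shift [-0.04  0.01  0.16] turn [-0.   -0.04  0.  ]
```

```bash
python3 -m crank '[[[0,0,0.05,0,0,0],[0,0,0.04,0,0,0],[0,0,0.03,0,0,0],[0,0,0,0,0,0]]]'
python3 -m crank '[[[0,0,0.03,0,0,0],[0,0,0.02,0,0,0],[0,0,0,0,0,0]]]'
python3 -m crank '[[[0,0,0.03,0,0,0],[0,0,0,0,0,0],[0,0,0,0,0,0]]]'
```

```text
clock: 34.4
eef_pos: [512.7, -337.4, 77.2]
tool_rot: [3.141, -0.005, 0.001]
force: [0.1, -0.7, 0.2]
width: 57.4
clock: 34.65
eef_pos: [512.9, -337.4, 75.7]
tool_rot: [3.141, -0.006, 0.001]
force: [0.1, -0.1, -0.3]
width: 57.2
clock: 34.9
eef_pos: [513.1, -337.6, 75.4]
tool_rot: [3.141, -0.006, 0.001]
force: [-0.0, -0.1, -0.3]
width: 57.2
```

```bash
python3 -m crank '[[[0,0,0.03,0,0,0],[0,0,0,0,0,0]]]'
python3 -m crank '[[[0,0,0,0,0,0],[0,0,0,0,0,0],[0,0,0,0,0,0],[0,0,0,0,0,0],[0,0,0,0,0,0],[0,0,0,0,0,0]]]' -1
python3 -m crank '[[[0,0,-0.2,0,0,0],[0,0,-0.5,0,0,0],[0,0,-0.8,0,0,0],[0,0,-0.8,0,0,0],[0,0,-0.8,0,0,0],[0,0,-0.6,0,0,0],[0,0,-0.3,0,0,0],[0,0,0,0,0,0],[0,0,0,0,0,0],[0,0,0,0,0,0]]]'
python3 - <<'E'
from h import *
p=ctrl.get_image('wrist');save(p,'w5.png')
for f in ctrl.search_frame('dish_brown',p)[:2]: print(f,fish(p,*f['extent'][:2],88))
for f in ctrl.search_frame('pan',p)[:2]: print(f,fish(p,*f['extent'][:2],73))
p=ctrl.get_image('scene');W=cloud(p);m=W[(W[...,2]>81)&(W[...,2]<95)&(abs(W[...,0]-511)<60)&(abs(W[...,1]+337)<60)];print('dish',circ(m[:,:2]),m.mean(0),len(m))
rel(634,339,200)
E
```

```text
clock: 35.07
eef_pos: [513.3, -337.6, 75.4]
tool_rot: [3.141, -0.007, 0.001]
force: [0.2, -0.9, -0.1]
width: 57.4
clock: 35.57
eef_pos: [513.3, -337.7, 74.9]
tool_rot: [3.141, -0.007, 0.001]
force: [-0.4, -0.1, 1.0]
width: 85.4
clock: 36.4
eef_pos: [511.3, -336.9, 200.6]
tool_rot: [-3.141, -0.004, 0.0]
force: [-1.0, 0.8, -0.4]
width: 85.2
{'extent': [325.4, 200.9, 193.1, 243.5], 'conf': 0.58} [ 497.6 -343.1   73. ]
dish (array([ 509.5, -336.4]), 31.5) [ 511.37068671 -334.7632201    88.32795386] 409
at [ 510.9 -336.7  199.9] [-3.14e+00 -3.00e-03  0.00e+00] width 84.7 F [-0.1  0.5  0.4] 
 shift [  4.11 -22.52   0.05] turn [-0.02 -0.02  0.  ]
```

View pics/w5.png

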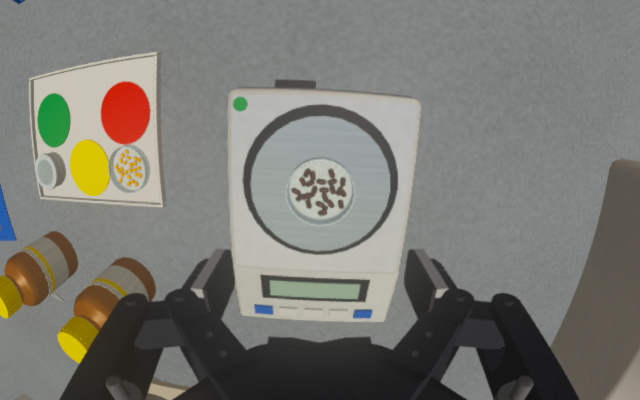

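The dish at (319,188) sits in the middle of the pan, whose centre shows at about (320,180). Scene depth gives the dish at (509.5,-336.4) with its top at 88. Now the bottles go back, red first.

```bash
python3 -m crank '[[[0,-0.4,0,0,0,0],[0,-0.8,0,0,0,0],[0,-1,0,0,0,0],[0,-1,0,0,0,0],[0,-1,0,0,0,0],[0,-1,0,0,0,0],[0,-1,0,0,0,0],[0,-1,0,0,0,0],[0,-1,0,0,0,0],[0,-1,0,0,0,0],[0,-1,0,0,0,0]]]'
python3 - <<'E'
from h import *
rel(432.5,321,190)
E
```

```text
clock: 37.52
eef_pos: [504.8, -17.4, 193.7]
tool_rot: [-3.139, 0.009, -0.011]
force: [0.9, 0.4, 0.0]
width: 85.0
at [504.8 -17.4 193.7] [-3.139  0.009 -0.011] width 85.0 F [0.9 0.4 0. ] 
 shift [ -2.53 -11.25   0.17] turn [-0.02  0.09 -0.11]
```

```bash
python3 -m crank '[[[0,-1,-0.05,0,0.03,-0.03],[0,-1,-0.05,0,0.03,-0.03],[-0.1,-1,-0.05,0,0.03,-0.03],[-0.2,-1,0,0,0,0],[-0.2,-1,0,0,0,0],[-0.3,-1,0,0,0,0],[-0.3,-1,0,0,0,0],[-0.3,-0.9,0,0,0,0],[-0.3,-0.7,0,0,0,0],[-0.3,-0.5,0,0,0,0],[-0.2,-0.3,0,0,0,0],[-0.1,-0.1,0,0,0,0]]]'
python3 -m crank '[[[0,0,0,0,0,0],[0,0,0,0,0,0],[0,0,0,0,0,0]]]'
python3 - <<'E'
from h import *
rel(432.5,321,101.6)
E
```

```text
clock: 38.52
eef_pos: [417.0, 298.1, 194.8]
tool_rot: [-3.134, 0.011, 0.02]
force: [-0.8, 0.3, -1.2]
width: 85.3
clock: 38.77
eef_pos: [414.5, 298.5, 194.1]
tool_rot: [-3.136, 0.014, 0.023]
force: [0.3, -0.1, -0.5]
width: 85.1
at [414.5 298.5 194.1] [-3.136  0.014  0.023] width 85.1 F [ 0.3 -0.1 -0.5] 
 shift [ 0.66 -0.72  3.08] turn [-0.05  0.13  0.22]
```

```bash
python3 -m crank '[[[0.15,-0.2,0.3,-0.02,0.04,0.07],[0.2,-0.25,0.5,-0.02,0.04,0.07],[0.15,-0.2,0.5,0,0.04,0.06],[0.05,-0.1,0.5,0,0,0],[0,0,0.3,0,0,0],[0,0,0.2,0,0,0],[0,0,0.1,0,0,0],[0,0,0,0,0,0],[0,0,0,0,0,0]]]'
python3 - <<'E'
from h import *
rel(432.5,321,101.6)
E
```

```text
clock: 39.52
eef_pos: [437.8, 316.7, 116.6]
tool_rot: [3.141, -0.004, -0.015]
force: [-0.0, -0.1, 0.7]
width: 85.2
at [437.8 316.7 116.6] [ 3.141 -0.004 -0.015] width 85.2 F [-0.  -0.1  0.7] 
 shift [-0.18 -0.14  0.5 ] turn [ 0.01 -0.04 -0.14]
```

```bash
python3 -m crank '[[[-0.06,-0.05,0.12,0,0,-0.05],[-0.06,-0.05,0.15,0,0,-0.05],[-0.05,-0.03,0.12,0,0,-0.03],[0,0,0.06,0,0,0],[0,0,0,0,0,0],[0,0,0,0,0,0]]]'
python3 - <<'E'
from h import *
rel(432.5,321,101.6)
E
python3 -m crank '[[[0,0,0,0,0,0],[0,0,0,0,0,0],[0,0,0,0,0,0],[0,0,0,0,0,0],[0,0,0,0,0,0],[0,0,0,0,0,0]]]' 1
python3 -m crank '[[[0,0,-0.3,0,0,0],[0,0,-0.6,0,0,0],[0,0,-0.6,0,0,0],[0,0,-0.4,0,0,0],[0.1,0.3,0,0,0,0],[0.2,0.6,0,0,0,0],[0.33,0.9,0,0,0,0],[0.33,0.9,0,0,0,0],[0.33,0.9,0,0,0,0],[0.33,0.9,0,0,0,0],[0.33,0.9,0,0,0,0],[0.33,0.9,0,0,0,0]]]'
python3 - <<'E'
from h import *
rel(591.5,-93,150)
E
```

```text
clock: 40.02
eef_pos: [433.1, 321.7, 103.8]
tool_rot: [-3.14, -0.007, -0.0]
force: [-0.1, 0.4, -1.2]
width: 85.2
at [433.1 321.7 103.8] [-3.14  -0.007 -0.   ] width 85.2 F [-0.1  0.4 -1.2] 
 shift [-0.02  0.02  0.07] turn [-0.02 -0.07 -0.  ]
clock: 40.52
eef_pos: [433.7, 321.6, 104.6]
tool_rot: [-3.139, -0.008, -0.0]
force: [-0.0, 0.2, -1.2]
width: 39.3
clock: 41.52
eef_pos: [500.2, 128.6, 163.3]
tool_rot: [-3.138, -0.003, 0.015]
force: [0.3, 0.4, -1.5]
width: 38.9
at [500.2 128.6 163.3] [-3.138e+00 -3.000e-03  1.500e-02] width 38.9 F [ 0.3  0.4 -1.5] 
 shift [2.93 7.43 0.43] turn [-0.03 -0.03  0.14]
```

```bash
python3 -m crank '[[[0.36,0.9,-0.02,0,0,0.04],[0.36,0.9,-0.02,0,0,0.04],[0.36,0.9,-0.02,0,0,0.04],[0.36,0.9,0,0,0,0],[0.36,0.9,0,0,0,0],[0.3,0.8,0,0,0,0],[0.25,0.6,0,0,0,0],[0.15,0.4,0,0,0,0],[0.1,0.2,0,0,0,0],[0,0,0,0,0,0],[0,0,0,0,0,0]]]'
python3 - <<'E'
from h import *
rel(592.5,-93,107.6)
E
```

```text
clock: 42.43
eef_pos: [575.4, -96.6, 160.1]
tool_rot: [3.136, 0.005, -0.017]
force: [0.0, 0.3, -1.8]
width: 38.7
at [575.4 -96.6 160.1] [ 3.136  0.005 -0.017] width 38.7 F [ 0.   0.3 -1.8] 
 shift [ 0.58 -0.14  1.75] turn [ 0.05  0.05 -0.17]
```

```bash
python3 -m crank '[[[0.1,0.05,0.1,0.02,0.02,-0.05],[0.15,0.05,0.2,0.02,0.02,-0.05],[0.15,0,0.3,0,0,-0.05],[0.1,0,0.3,0,0,0],[0.05,0,0.15,0,0,0],[0,0,0.1,0,0,0],[0,0,0,0,0,0],[0,0,0,0,0,0],[0,0,0,0,0,0]]]'
python3 - <<'E'
from h import *
rel(592.5,-93,107.6)
E
```

```text
clock: 43.18
eef_pos: [591.6, -92.5, 119.7]
tool_rot: [-3.138, 0.006, 0.009]
force: [0.2, -0.4, -2.1]
width: 38.9
at [591.6 -92.5 119.7] [-3.138  0.006  0.009] width 38.9 F [ 0.2 -0.4 -2.1] 
 shift [0.03 0.02 0.4 ] turn [-0.03  0.05  0.09]
```

```bash
python3 -m crank '[[[0.02,0.02,0.08,-0.01,0.02,0.03],[0.01,0,0.1,-0.01,0.02,0.03],[0,0,0.1,0,0,0.03],[0,0,0.06,0,0,0],[0,0,0.03,0,0,0],[0,0,0,0,0,0],[0,0,0,0,0,0]]]'
python3 - <<'E'
from h import *
rel(592.5,-93,107.6)
E
```

```text
clock: 43.77
eef_pos: [592.9, -93.4, 108.7]
tool_rot: [-3.141, -0.001, -0.002]
force: [-0.7, 1.0, -0.9]
width: 38.9
at [592.9 -93.4 108.7] [-3.141e+00 -1.000e-03 -2.000e-03] width 38.9 F [-0.7  1.  -0.9] 
 shift [-0.01 -0.01  0.04] turn [-0.01 -0.01 -0.01]
```

Precise. I release, lift and head for yellow at (533,328).

```bash
python3 -m crank '[[[0,0,0.04,0,0,0],[0,0,0.03,0,0,0],[0,0,0,0,0,0],[0,0,0,0,0,0]]]'
python3 -m crank '[[[0,0,0,0,0,0],[0,0,0,0,0,0],[0,0,0,0,0,0],[0,0,0,0,0,0],[0,0,0,0,0,0],[0,0,0,0,0,0]]]' -1
python3 -m crank '[[[0,0,-0.3,0,0,0],[0,0,-0.6,0,0,0],[0,0,-0.8,0,0,0],[0,0,-0.8,0,0,0],[0,0,-0.4,0,0,0],[0,-0.3,0,0,0,0],[-0.1,-0.6,0,0,0,0],[-0.13,-0.9,0,0,0,0],[-0.13,-0.9,0,0,0,0],[-0.13,-0.9,0,0,0,0],[-0.13,-0.9,0,0,0,0],[-0.13,-0.9,0,0,0,0]]]'
python3 - <<'E'
from h import *
p=ctrl.get_image('scene');W=cloud(p)
m=W[(W[...,2]>122)&(W[...,2]<140)&(abs(W[...,0]-592)<35)&(abs(W[...,1]+93)<35)];print('cap',circ(m[:,:2]),len(m),m[:,2].mean())
rel(533.5,328,170)
E
```

```text
clock: 44.1
eef_pos: [594.0, -93.7, 108.2]
tool_rot: [-3.141, -0.003, -0.002]
force: [0.1, -0.4, -1.2]
width: 39.1
clock: 44.6
eef_pos: [594.5, -93.8, 108.4]
tool_rot: [-3.141, -0.005, -0.002]
force: [-0.6, 0.5, 0.3]
width: 85.8
clock: 45.6
eef_pos: [571.0, 68.4, 200.6]
tool_rot: [3.138, -0.005, -0.016]
force: [-0.0, -0.8, 0.7]
width: 85.2
cap (array([591.6, -94.7]), 20.9) 279 131.52813556659234
at [569.7  77.1 200.3] [-3.139e+00 -3.000e-03 -8.000e-03] width 85.3 F [-0.4  6.2 -0.7] 
 shift [-1.27 -8.35  1.03] turn [-0.02 -0.03 -0.07]
```

```bash
python3 -m crank '[[[-0.1,-0.9,0,0,0,0],[-0.15,-0.9,0,0,0,0],[-0.15,-0.9,0,0,0,0],[-0.15,-0.9,0,0,0,0],[-0.1,-0.9,0,0,0,0],[-0.1,-0.9,0,0,0,0],[-0.1,-0.8,0,0,0,0],[0,-0.6,0,0,0,0],[0,-0.4,0,0,0,0],[0,-0.2,0,0,0,0],[0,0,0,0,0,0],[0,0,0,0,0,0]]]'
python3 - <<'E'
from h import *
rel(533.5,328,103)
E
```

```text
clock: 46.65
eef_pos: [534.4, 318.6, 194.8]
tool_rot: [-3.139, 0.008, 0.004]
force: [0.4, -0.4, -0.0]
width: 85.2
at [534.4 318.6 194.8] [-3.139  0.008  0.004] width 85.2 F [ 0.4 -0.4 -0. ] 
 shift [-0.   -0.3   3.06] turn [-0.02  0.07  0.04]
```

```bash
python3 -m crank '[[[0,-0.15,0.3,0,0.03,0.02],[0,-0.2,0.5,0,0.02,0.02],[0,-0.1,0.6,0,0.02,0],[0,-0.05,0.6,0,0,0],[0,0,0.4,0,0,0],[0,0,0.2,0,0,0],[0,0,0.1,0,0,0],[0,0,0,0,0,0],[0,0,0,0,0,0]]]'
python3 - <<'E'
from h import *
rel(533.5,328,103)
E
```

```text
clock: 47.4
eef_pos: [538.6, 322.1, 108.5]
tool_rot: [3.138, -0.003, -0.018]
force: [-0.5, -0.3, -0.2]
width: 85.5
at [538.6 322.1 108.5] [ 3.138e+00 -3.000e-03 -1.800e-02] width 85.5 F [-0.5 -0.3 -0.2] 
 shift [-0.17 -0.19  0.18] turn [ 0.04 -0.03 -0.17]
```

```bash
python3 -m crank '[[[-0.06,-0.07,0.05,0.02,0,-0.05],[-0.06,-0.06,0.06,0,0,-0.05],[-0.05,-0.04,0.05,0,0,-0.05],[0,0,0,0,0,0],[0,0,0,0,0,0]]]'
python3 - <<'E'
from h import *
rel(533.5,328,103)
E
python3 -m crank '[[[0,0,0,0,0,0],[0,0,0,0,0,0],[0,0,0,0,0,0],[0,0,0,0,0,0],[0,0,0,0,0,0],[0,0,0,0,0,0]]]' 1
python3 -m crank '[[[0,0,-0.3,0,0,0],[0,0,-0.6,0,0,0],[0,0,-0.6,0,0,0],[0,0,-0.4,0,0,0],[0,0.3,0,0,0,0],[0,0.6,0,0,0,0],[0,0.9,0,0,0,0],[0,0.9,0,0,0,0],[0,0.9,0,0,0,0],[0,0.9,0,0,0,0],[0,0.9,0,0,0,0]]]'
python3 - <<'E'
from h import *
rel(524,-19.5,150)
E
```

```text
clock: 47.82
eef_pos: [534.8, 328.3, 106.1]
tool_rot: [-3.14, -0.007, -0.002]
force: [-0.0, 1.0, 0.1]
width: 85.5
at [534.8 328.3 106.1] [-3.14e+00 -7.00e-03 -2.00e-03] width 85.5 F [-0.   1.   0.1] 
 shift [-0.04  0.01  0.1 ] turn [-0.01 -0.07 -0.01]
clock: 48.32
eef_pos: [535.4, 328.7, 107.2]
tool_rot: [-3.14, -0.009, -0.001]
force: [-0.8, -0.4, -1.9]
width: 38.8
clock: 49.23
eef_pos: [528.1, 158.2, 162.2]
tool_rot: [3.14, 0.002, 0.009]
force: [0.5, 0.4, -2.1]
width: 39.3
at [528.1 158.2 162.2] [3.14e+00 2.00e-03 9.00e-03] width 39.3 F [ 0.5  0.4 -2.1] 
 shift [-0.19  5.92  0.42] turn [0.01 0.02 0.08]
```

```bash
python3 -m crank '[[[0,0.9,0,0,0,0.02],[0,0.9,0,0,0,0.02],[0,0.9,0,0,0,0],[0,0.9,0,0,0,0],[0,0.7,0,0,0,0],[0,0.5,0,0,0,0],[0,0.3,0,0,0,0],[0,0.2,0,0,0,0],[0,0,0,0,0,0],[0,0,0,0,0,0],[0,0,0,0,0,0]]]'
python3 - <<'E'
from h import *
rel(525,-19.5,110.2)
E
```

```text
clock: 50.15
eef_pos: [512.6, -33.6, 157.0]
tool_rot: [3.128, 0.021, -0.02]
force: [0.3, -0.1, -1.5]
width: 38.6
at [512.6 -33.6 157. ] [ 3.128  0.021 -0.02 ] width 38.6 F [ 0.3 -0.1 -1.5] 
 shift [ 0.44 -0.5   1.54] turn [ 0.13  0.2  -0.19]
```

```bash
python3 -m crank '[[[0.1,-0.12,0.1,0.04,0.06,-0.06],[0.15,-0.12,0.2,0.04,0.06,-0.06],[0.1,-0.1,0.3,0.03,0.05,-0.05],[0.05,0,0.25,0,0,0],[0,0,0.1,0,0,0],[0,0,0.05,0,0,0],[0,0,0,0,0,0],[0,0,0,0,0,0],[0,0,0,0,0,0]]]'
python3 - <<'E'
from h import *
rel(525,-19.5,110.2)
E
```

```text
clock: 50.9
eef_pos: [526.7, -14.7, 123.2]
tool_rot: [-3.139, 0.001, 0.012]
force: [-0.2, 0.6, -1.8]
width: 38.9
at [526.7 -14.7 123.2] [-3.139e+00  1.000e-03  1.200e-02] width 38.9 F [-0.2  0.6 -1.8] 
 shift [-0.06  0.16  0.43] turn [-0.03  0.01  0.11]
```

```bash
python3 -m crank '[[[-0.03,0.06,0.06,-0.01,0,0.03],[-0.03,0.05,0.1,-0.01,0,0.03],[0,0.04,0.1,0,0,0.03],[0,0,0.06,0,0,0],[0,0,0.03,0,0,0],[0,0,0,0,0,0],[0,0,0,0,0,0],[0,0,0,0,0,0]]]'
python3 - <<'E'
from h import *
rel(525,-19.5,110.2)
E
```

```text
clock: 51.57
eef_pos: [525.1, -20.7, 112.5]
tool_rot: [-3.142, -0.0, 0.0]
force: [0.2, -0.3, -0.6]
width: 38.5
at [525.1 -20.7 112.5] [-3.142 -0.     0.   ] width 38.5 F [ 0.2 -0.3 -0.6] 
 shift [-0.   -0.04  0.08] turn [-0. -0.  0.]
```

Next comes release, lift, and off to green at (634,339).

```bash
python3 -m crank '[[[0,-0.02,0.05,0,0,0],[0,-0.02,0.05,0,0,0],[0,0,0.02,0,0,0],[0,0,0,0,0,0],[0,0,0,0,0,0]]]'
python3 -m crank '[[[0,0,0,0,0,0],[0,0,0,0,0,0],[0,0,0,0,0,0],[0,0,0,0,0,0],[0,0,0,0,0,0],[0,0,0,0,0,0]]]' -1
python3 -m crank '[[[0,0,-0.3,0,0,0],[0,0,-0.6,0,0,0],[0,0,-0.8,0,0,0],[0,0,-0.8,0,0,0],[0,0,-0.4,0,0,0],[0.1,-0.3,0,0,0,0],[0.2,-0.6,0,0,0,0],[0.3,-0.9,0,0,0,0],[0.3,-0.9,0,0,0,0],[0.3,-0.9,0,0,0,0],[0.3,-0.9,0,0,0,0],[0.3,-0.9,0,0,0,0]]]'
python3 - <<'E'
from h import *
p=ctrl.get_image('scene');W=cloud(p)
m=W[(W[...,2]>122)&(W[...,2]<140)&(abs(W[...,0]-524)<35)&(abs(W[...,1]+20)<35)];print('cap',circ(m[:,:2]),len(m),m[:,2].mean())
rel(635,339.5,170)
E
```

```text
clock: 51.98
eef_pos: [526.0, -19.6, 110.6]
tool_rot: [3.141, -0.003, -0.0]
force: [-0.4, -0.4, -1.1]
width: 38.6
clock: 52.48
eef_pos: [526.8, -19.2, 110.7]
tool_rot: [3.142, -0.004, 0.0]
force: [-0.2, -0.4, 0.2]
width: 85.7
clock: 53.48
eef_pos: [581.0, 143.5, 203.6]
tool_rot: [3.138, -0.002, -0.014]
force: [0.8, 0.7, -0.0]
width: 85.4
cap (array([523.5, -19.4]), 21.3) 265 131.42310862577668
at [582.5 152.5 203.4] [-3.138 -0.004 -0.006] width 85.3 F [3.  5.3 1.3] 
 shift [ 1.71 -6.24  1.14] turn [-0.03 -0.04 -0.06]
```

```bash
python3 -m crank '[[[0.3,-0.9,0,0,0,0],[0.3,-0.9,0,0,0,0],[0.3,-0.9,0,0,0,0],[0.3,-0.9,0,0,0,0],[0.25,-0.8,0,0,0,0],[0.15,-0.5,0,0,0,0],[0.1,-0.3,0,0,0,0],[0,-0.2,0,0,0,0],[0,0,0,0,0,0],[0,0,0,0,0,0]]]'
python3 - <<'E'
from h import *
rel(635,339.5,103)
E
```

```text
clock: 54.37
eef_pos: [628.6, 333.6, 195.0]
tool_rot: [-3.137, 0.008, 0.005]
force: [0.1, -1.1, -0.5]
width: 85.4
at [628.6 333.6 195. ] [-3.137  0.008  0.005] width 85.4 F [ 0.1 -1.1 -0.5] 
 shift [ 0.24 -0.18  3.06] turn [-0.04  0.07  0.05]
```

```bash
python3 -m crank '[[[0.03,-0.12,0.3,-0.02,0.03,0.02],[0.03,-0.15,0.5,-0.02,0.02,0.02],[0,-0.1,0.6,0,0.02,0],[0,-0.05,0.6,0,0,0],[0,0,0.4,0,0,0],[0,0,0.2,0,0,0],[0,0,0.1,0,0,0],[0,0,0,0,0,0],[0,0,0,0,0,0]]]'
python3 - <<'E'
from h import *
rel(635,339.5,103)
E
```

```text
clock: 55.12
eef_pos: [631.2, 338.7, 109.4]
tool_rot: [3.137, -0.001, -0.009]
force: [-0.4, -0.5, 0.1]
width: 85.3
at [631.2 338.7 109.4] [ 3.137e+00 -1.000e-03 -9.000e-03] width 85.3 F [-0.4 -0.5  0.1] 
 shift [ 0.13 -0.03  0.21] turn [ 0.05 -0.01 -0.09]
```

```bash
python3 -m crank '[[[0.04,0,0.06,0.02,0,-0.03],[0.04,0,0.07,0.02,0,-0.03],[0.02,0,0.05,0,0,-0.02],[0,0,0,0,0,0],[0,0,0,0,0,0]]]'
python3 -m crank '[[[0,0,0,0,0,0],[0,0,0,0,0,0],[0,0,0,0,0,0],[0,0,0,0,0,0],[0,0,0,0,0,0],[0,0,0,0,0,0]]]' 1
python3 -m crank '[[[0,0,-0.3,0,0,0],[0,0,-0.6,0,0,0],[0,0,-0.6,0,0,0],[0,0,-0.4,0,0,0],[-0.05,0.3,0,0,0,0],[-0.1,0.6,0,0,0,0],[-0.12,0.9,0,0,0,0],[-0.12,0.9,0,0,0,0],[-0.12,0.9,0,0,0,0],[-0.12,0.9,0,0,0,0]]]'
python3 - <<'E'
from h import *
rel(598,48.5,150)
E
```

```text
clock: 55.53
eef_pos: [636.9, 338.9, 107.0]
tool_rot: [-3.139, -0.006, -0.001]
force: [0.1, -0.3, -1.2]
width: 85.4
clock: 56.03
eef_pos: [637.4, 339.2, 108.1]
tool_rot: [-3.139, -0.008, -0.001]
force: [1.1, -1.0, -1.0]
width: 38.6
clock: 56.87
eef_pos: [611.6, 206.2, 163.1]
tool_rot: [-3.136, 0.0, 0.013]
force: [0.9, -0.1, -2.7]
width: 38.7
at [611.6 206.2 163.1] [-3.136  0.     0.013] width 38.7 F [ 0.9 -0.1 -2.7] 
 shift [-0.52  5.25  0.41] turn [-0.05  0.    0.12]
```

```bash
python3 -m crank '[[[-0.05,0.9,0,0,0,0.03],[-0.05,0.9,0,0,0,0.03],[0,0.9,0,0,0,0],[0,0.7,0,0,0,0],[0,0.5,0,0,0,0],[0,0.3,0,0,0,0],[0,0.15,0,0,0,0],[0,0,0,0,0,0],[0,0,0,0,0,0],[0,0,0,0,0,0]]]'
python3 - <<'E'
from h import *
rel(600,48,111.1)
E
```

```text
clock: 57.7
eef_pos: [601.3, 54.6, 159.1]
tool_rot: [3.138, 0.01, -0.006]
force: [-0.7, 1.0, -2.8]
width: 39.0
at [601.3  54.6 159.1] [ 3.138  0.01  -0.006] width 39.0 F [-0.7  1.  -2.8] 
 shift [-0.03  0.21  1.6 ] turn [ 0.03  0.1  -0.05]
```

```bash
python3 -m crank '[[[0,0.1,0.1,0.01,0.03,-0.01],[0,0.1,0.2,0.01,0.03,-0.01],[0,0.1,0.3,0,0.03,-0.01],[0,0,0.25,0,0,0],[0,0,0.15,0,0,0],[0,0,0.05,0,0,0],[0,0,0,0,0,0],[0,0,0,0,0,0],[0,0,0,0,0,0]]]'
python3 - <<'E'
from h import *
rel(600,48,111.1)
E
```

```text
clock: 58.45
eef_pos: [600.9, 52.5, 123.8]
tool_rot: [-3.139, 0.001, 0.008]
force: [0.1, 0.7, -2.2]
width: 38.7
at [600.9  52.5 123.8] [-3.139e+00  1.000e-03  8.000e-03] width 38.7 F [ 0.1  0.7 -2.2] 
 shift [-0.03  0.15  0.42] turn [-0.03  0.01  0.08]
```

```bash
python3 -m crank '[[[-0.02,0.06,0.06,-0.01,0,0.03],[-0.01,0.05,0.1,-0.01,0,0.03],[0,0.04,0.1,0,0,0.02],[0,0,0.07,0,0,0],[0,0,0.03,0,0,0],[0,0,0,0,0,0],[0,0,0,0,0,0],[0,0,0,0,0,0]]]'
python3 - <<'E'
from h import *
rel(600,48,111.1)
E
```

```text
clock: 59.12
eef_pos: [600.8, 47.5, 112.9]
tool_rot: [-3.141, -0.001, -0.001]
force: [-0.3, 1.0, -2.1]
width: 39.1
at [600.8  47.5 112.9] [-3.141e+00 -1.000e-03 -1.000e-03] width 39.1 F [-0.3  1.  -2.1] 
 shift [-0.03 -0.02  0.06] turn [-0.01 -0.01 -0.01]
```

```bash
python3 -m crank '[[[-0.02,0,0.05,0,0,0],[0,0,0.04,0,0,0],[0,0,0.02,0,0,0],[0,0,0,0,0,0],[0,0,0,0,0,0]]]'
python3 -m crank '[[[0,0,0,0,0,0],[0,0,0,0,0,0],[0,0,0,0,0,0],[0,0,0,0,0,0],[0,0,0,0,0,0],[0,0,0,0,0,0]]]' -1
python3 -m crank '[[[0,0,-0.3,0,0,0],[0,0,-0.6,0,0,0],[0,0,-0.8,0,0,0],[0,0,-0.8,0,0,0],[0,0,-0.4,0,0,0],[0,-0.3,0,0,0,0],[0,-0.6,0,0,0,0],[0,-0.8,0,0,0,0],[0,-0.8,0,0,0,0],[0,-0.5,0,0,0,0],[0,-0.2,0,0,0,0],[0,0,0,0,0,0]]]'
python3 -m crank '[[[0,0,0,0,0,0],[0,0,0,0,0,0],[0,0,0,0,0,0],[0,0,0,0,0,0],[0,0,0,0,0,0],[0,0,0,0,0,0]]]'
python3 - <<'E'
from h import *
for c in('scene','side'):
    p=ctrl.get_image(c);save(p,c+'_end.png');W=cloud(p)
    for n,x,y in(('red',591.2,-93.5),('yellow',523.4,-19.5),('green',597.6,48.4)):
        m=W[(W[...,2]>122)&(W[...,2]<140)&(abs(W[...,0]-x)<35)&(abs(W[...,1]-y)<35)];print(c,n,circ(m[:,:2]),len(m),m[:,2].mean())
    m=W[(W[...,2]>81)&(W[...,2]<95)&(abs(W[...,0]-511)<60)&(abs(W[...,1]+337)<60)];print('dish',circ(m[:,:2]),m.mean(0))
    for f in ctrl.search_frame('dish_yellow',p)[:1]: print(f,world(p,*f['extent'][:2],z=19))
    if c=='scene': cv2.imwrite('pics/endc.png',cv2.resize(cv2.cvtColor(p['color'],cv2.COLOR_RGB2BGR)[90:390,150:550],None,fx=2,fy=2))
rel(600,48,111.1)
E
```

```text
clock: 59.53
eef_pos: [600.9, 47.6, 111.4]
tool_rot: [-3.141, -0.003, -0.001]
force: [-0.8, 1.0, -2.8]
width: 38.4
clock: 60.03
eef_pos: [602.1, 47.8, 111.8]
tool_rot: [-3.14, -0.006, -0.001]
force: [0.8, 0.9, 0.9]
width: 84.8
clock: 61.03
eef_pos: [600.6, 149.6, 204.8]
tool_rot: [-3.139, -0.005, -0.004]
force: [0.3, 0.2, -0.2]
width: 85.2
clock: 61.53
eef_pos: [600.2, 144.3, 203.7]
tool_rot: [3.14, -0.003, -0.009]
force: [0.3, 0.8, -0.1]
width: 85.6
scene red (array([590.9, -95. ]), 21.3) 282 131.45709656901383
scene yellow (array([523.3, -19.5]), 21.3) 265 131.44823801074511
scene green (array([598. ,  48.1]), 21.0) 304 131.75791723539032
dish (array([ 509.5, -335.4]), 31.9) [ 511.82738791 -334.36318022   88.24072989]
{'extent': [280.6, 208.6, 23.4, 21.1], 'conf': 0.85} [523.76493999 -90.98585346  19.        ]
side red (array([590.7, -95.3]), 22.8) 121 129.8134851688298
side yellow (array([521.9, -18.1]), 21.6) 142 129.8680931233876
side green (array([596.1,  47.1]), 21.7) 158 130.0081789785782
dish (array([ 508.9, -336.1]), 32.0) [ 508.25185237 -331.97920223   86.8815221 ]
at [600.1 145.1 203.7] [ 3.141e+00 -3.000e-03 -8.000e-03] width 85.4 F [ 0.4 -0.1  0.4] 
 shift [0.01 3.23 3.09] turn [ 0.01 -0.03 -0.08]
```

View pics/endc.png

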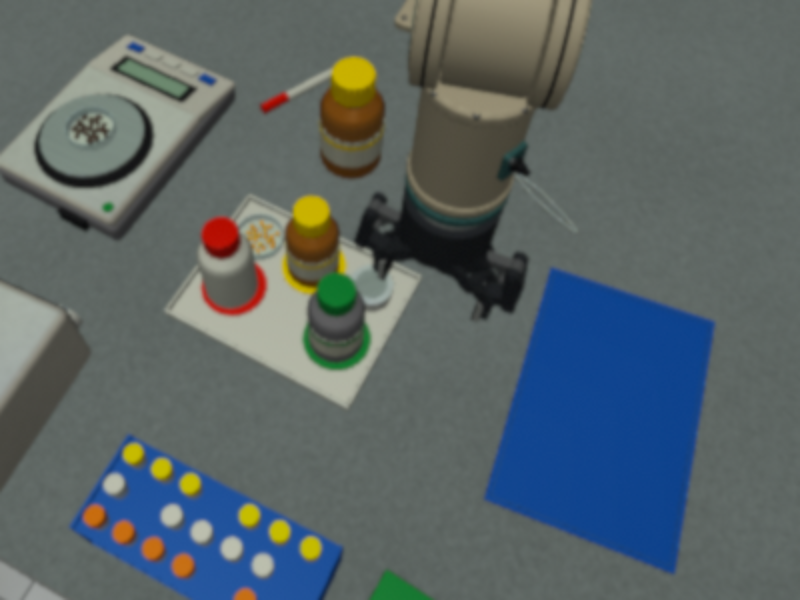

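The three bottles stand on their own coasters: red at (230,270), yellow at (312,240), green at (337,320). The dish is on the pan at (92,128), and the gripper is clear. I hand in.

```bash
python3 -c "
from cell import ctrl
print(ctrl.finish_job())"
```

```text
the job is handed in; nothing more can be done
None
```

I finished the task and handed it in at about 61 s on the robot's clock. All three bottles went onto the blue mat first. The brown-seed dish was then lowered onto the balance pan and released at pan height. Last, the red, yellow and green bottles were returned to their coasters.

**Bottles:** the last scene and side depth checks put every cap within about 2 mm of its coaster centre. The scene camera read the tops at about 131.5 mm, so they stand upright.

**Brown-seed dish:** it lies flat on the pan, about 2–3 mm from the centre, with its top at about 88 mm.

**Yellow-seed dish:** it looks unmoved. The detector's readings for it varied by up to 7 mm between pictures, within its usual scatter.

**Disagreements:**
- The side camera read heights about 1.5 mm lower than the scene camera.
- The trained network's box for the pan covered the whole balance, so I used depth instead.
- In the last picture the red bottle sits slightly to one side of its coaster. The depth check puts that at about 2 mm, and the limit is 12 mm.

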